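Check the transmitters, pack them in the pail and hang it up

ROBOT

A 7-joint arm with a two-finger parallel gripper is mounted at the origin on the work surface. World frame = base frame: x ahead of the robot, y to its left, z up, the work surface at z = 0. Lengths are in m, angles in rad, forces in N, time in s.
With the tool pointing down it reaches from about 0.4 to 0.85 m from the base axis. Payload 10.4 kg.
Tool frame: the origin (TCP) lies on the centre line of the jaws, within the pads' length; the fingertips stand 11 mm ahead of it and the grasp point (between the pads) lies 8 mm behind it (manip.finger_overhang is the distance from the TCP to the fingertips, in m); z points along the fingers, y is the line along which they close (so a half turn about z gives the same grasp; the last joint's range is limited). The gripper opens to 85 mm and grips with 20 to 120 N. Pads are 22 mm wide; open, the fingers measure 114 mm over their backs; the gripper's body (76 mm by 85 mm) begins 54 mm behind the grasp point. The pads swing forward as they close: fully open they stand 13 mm farther back than shut.
Start: joints at [1.194, 0.332, -0.065, 1.46, 0.022, 1.35, -0.088], TCP at [0.217, -0.586, 0.242] pointing down, gripper open.
Joint ranges: [-2.6, 2.6], [-0.5, 2.12], [-1.47, 1.34], [0.16, 2.42], [-1.27, 4.41], [0.06, 2.06], [-2.6, 2.6]. Speed limits (rad/s): [2.22, 2.22, 2.79, 2.79, 3.14, 3.14, 3.14].

INTERFACE

Orientations are given as a unit quaternion [x, y, z, w].
In Python, from workcell import manip, imaging, workorder gives the robot as it stands.
- The arm moves only by the tool jog_arm, never from a script. Its argument "deltas" is a list of rows, each an object with "gripper": the opening, from 0 (shut) to 1 (fully open); "offset": the shift along the tool's x, y, z in m, a list of three; "rotation": the turn, a rotation vector about the tool's x, y, z in degrees, a list of three. In form: [{"gripper": gripper, "offset": [tx, ty, tz], "rotation": [ax, ay, az]}, ...]. A call has 1 to 20 rows; each row shifts and turns the commanded pose from where the row before left it, along the tool's axes as they then stand; what a row does not reach is not made up. A row lasts 1/10 s, in which the tool goes at most 50 mm and 8.59 degrees, less where a joint would pass 70% of its speed; a pose out of reach is approached as far as the arm can. A call with a gripper value outside its range is refused whole. The fingers move at their own pace and stop on an object; "newtons" is the grip in N (left out, the last holds). Time passes only in rows, so rows that do not move let the fingers close. It gives the time, the measured TCP pose, the force, the opening and the grip force at its end, in the units of the state.
- manip.get_obs(): the state, without advancing time (a new reading comes with each control period).
- imaging.camera(name): name is "scene" or "top" or "wrist"; returns the picture (384x512x3 uint8, blue, green, red); there is no depth.
- imaging.camera_model(name): a dict with "camera_matrix" (3x3 intrinsics, pixels), "world_to_cam" (4x4, takes a point from world to camera coordinates); the wrist camera has in their place "hand_eye" (4x4, takes a point from camera to tool coordinates, whose origin is the TCP and whose axes are the flange's). Camera axes: x right, y up, looking along -z (the intrinsics and any distortion apply to the point x, -y, -z); pixel columns grow to the right and rows downward; lengths in m; the calibration is good to about 2 mm. A picture is of the moment at which its call begins: read the wrist's pose just before it. camera_model takes no time and is no camera call.
- workorder.hand_in(): hands the job in; it is judged then, once.
The state is a dict: "clock": time; "joint_pos": joint angles; "joint_velocities": joint speeds; "tau": joint torques, N m; "position": TCP position; "ee_rot": TCP orientation; "ft_force": force on the tool from outside, world axes, zero at the start; "torque": the same for the moment, N m; "grip_width": opening from 0.0 (shut) to 1.0 (fully open); "grasp_force": force on a finger pad.
Only numpy, scipy, OpenCV 4.12 (cv2) and the standard library are available. Lean on these libraries where they do the work, as an engineer would, in place of code of your own. Each camera call takes 0.05 s, during which the arm holds its last target. There are 200 camera calls.

TASK

Take the test pen from its stand and touch its spring tip gently onto the brass earth screw of every pressure transmitter on the mat, one after another from the left end of the row (seen from the robot) to the right, letting the tip give a little and rest there for half a second each time, then put the pen back upright in its stand. Put all the transmitters into the steel pail without dropping them; then, with the pail still standing on the bench, raise its folded-down wire bail upright, lift the pail by the bail and leave it hanging still by its wooden grip on the two prongs of the hook, clear of the bench. Leave the screwdriver, the roll of tape and the bottle where they are.

Things in the scene. Friction and masses are not known exactly. Their poses are not given: they have to be found in the camera images.
- unit1: pressure transmitter, number 1 of the row from the left end (+y) of the mat to the right; 2 to 4 of the four are present. Round aluminium housing 56 mm in diameter, 36 mm high, with a black round neck 23 mm in diameter on its middle, from 36 to 66 mm height, to grip it by. 70 to 140 g, loose. Origin: centre of the underside, z up; x points towards its earth screw
- unit2: pressure transmitter, number 2 of the row from the left end (+y) of the mat to the right; 2 to 4 of the four are present. Round aluminium housing 56 mm in diameter, 36 mm high, with a black round neck 23 mm in diameter on its middle, from 36 to 66 mm height, to grip it by. 70 to 140 g, loose. Origin: centre of the underside, z up; x points towards its earth screw
- unit3: pressure transmitter, number 3 of the row from the left end (+y) of the mat to the right; 2 to 4 of the four are present. Round aluminium housing 56 mm in diameter, 36 mm high, with a black round neck 23 mm in diameter on its middle, from 36 to 66 mm height, to grip it by. 70 to 140 g, loose. Origin: centre of the underside, z up; x points towards its earth screw
- unit4: pressure transmitter, number 4 of the row from the left end (+y) of the mat to the right; 2 to 4 of the four are present. Round aluminium housing 56 mm in diameter, 36 mm high, with a black round neck 23 mm in diameter on its middle, from 36 to 66 mm height, to grip it by. 70 to 140 g, loose. Origin: centre of the underside, z up; x points towards its earth screw
- unit1_screw (a point): centre of the top of the brass earth screw of unit1: a round head 12 mm in diameter, 3 mm high, on the flat shoulder of the housing beside the neck, 20.5 mm from the axis; its top is 39 mm above the underside
- unit2_screw (a point): centre of the top of the brass earth screw of unit2: a round head 12 mm in diameter, 3 mm high, on the flat shoulder of the housing beside the neck, 20.5 mm from the axis; its top is 39 mm above the underside
- unit3_screw (a point): centre of the top of the brass earth screw of unit3: a round head 12 mm in diameter, 3 mm high, on the flat shoulder of the housing beside the neck, 20.5 mm from the axis; its top is 39 mm above the underside
- unit4_screw (a point): centre of the top of the brass earth screw of unit4: a round head 12 mm in diameter, 3 mm high, on the flat shoulder of the housing beside the neck, 20.5 mm from the axis; its top is 39 mm above the underside
- mat: thin blue-grey bench mat 130 x 420 x 1 mm, on which the row of transmitters stands at about 93 mm pitch; origin: centre of its underside, y along the row (to the left end)
- pen: cordless test pen, 80 g, upright in its stand with its tip down. Black handle 20 x 20 mm from 5 to 110 mm above the origin, round flange 38 mm in diameter, 5 mm thick below it, then a cone (diameter 22 to 8 mm, 30 mm long) and a 5 mm steel pin. Origin: centre of the flange's underside; z along the pen towards the handle's end, x and y square to the handle's faces
- pen_tip (a point): point of the pen's spring pin, 60 mm below the pen's origin on its axis when the pin is out
- pin (a joint): how far the spring pin is pressed into the pen: 0 out to 0.008 m fully in; it starts to give at about 0.9 N and takes 3.3 N at the end
- stand: fixed pen stand: steel foot 90 mm in diameter with an upright tube 42 mm outside, 26 mm inside, rim 78 mm above the bench. The pen's cone drops into the tube and its flange rests on the rim (pen origin 78 mm above the stand's). Origin: centre of the foot's underside. At the start the pen's axes are parallel to the stand's
- pail: loose round steel pail, 95 mm high, 154 mm in diameter at the foot, 172 mm at the rim, 148 mm inside at the floor, floor 5 mm thick, 0.3 kg. Origin: centre of its underside, z up. The bail hinges about the pail's y, 88 mm above the origin; its ears stick out to 92 mm at +y and -y. Folded, the bail lies out on the -x side. Four transmitters can just stand side by side in it
- bail (a joint): angle of the wire bail: 0 folded (pointing to the pail's -x, 0.10 rad below level), growing as it is raised; 1.67 is upright, 3.34 folded on the other side. Stiff ears: it stays at any angle where it is left
- bail_grip (a point): centre of the bail's wooden barrel grip, 16 mm in diameter and 108 mm long, parallel to the pail's y, 135 mm from the hinge axis; the barrel spins on the 5 mm wire, so the bail can be swung up while the barrel is pinched
- hook: fixed hook: a 32 mm square post, 0.274 m high, 105 mm behind the seat, carries on a cross plate (120 mm wide, top 0.285 m) two level prongs 10 mm thick, 84 mm apart, pointing along the hook's -x (to the robot), with a V dip at the seat and turned up at the tips, which end 29 mm in front of the seat and 11 mm above hook_seat. Origin: on the bench below the seat; z up
- hook_seat (a point): where the centre of the barrel grip lies when the pail hangs in the seat: midway between the prongs, 262 mm above the bench. The barrel is parallel to the hook's y then, the prongs carrying it near both ends
- screwdriver: bystander: a red-handled screwdriver lying on the bench beyond the pail
- tape: bystander: a roll of tape 96 mm in diameter lying flat
- spray: bystander: a white plastic bottle 160 mm high, 60 mm in diameter
Things that resemble listed ones, but are neither listed nor needed, are in the scene too. What is shaped like the unit2 but blue, orange or pink is not meant.

How it is judged:
By the outcome, as a careful person would: the job done as asked, in the order asked, and still so for the second after the job is handed in, with the robot touching nothing.
Of unit1, unit2, unit3, unit4 only 2 to 4 are there at a start; the rules pass over those that are not, and their reading is None.
At some moment in a run one of unit1, unit2, unit3, unit4 may be knocked a few centimetres aside while the robot is not near it.
It also fails if it takes over 210 s, if anything falls off the work surface, if the arm or the gripper's body presses on something with over 40 N, if the wrist force passes 120 N, or if a joint passes its speed limit or range.

## Working session

There is one attempt and no reset: what is moved stays moved. The work goes in short steps, Python scripts to look and compute and a tool call to move; the robot and the scene stay as the last step left them, time stands still between calls to the robot, and variables do not carry over. Pictures are saved under pics/ and viewed, at most 14 in all, crops included, and the job is handed in when it is done.

Besides the shell and the picture viewer there is one more tool, called after "Request:" as name(argument=value, ...) on one line, values as JSON. jog_arm: Moves the arm, as the interface text tells. Its arguments: {"type":"object","properties":{"deltas":{"type":"array","items":{"type":"object","properties":{"gripper":{"type":"number"},"offset":{"type":"array","items":{"type":"number"}},"rotation":{"type":"array","items":{"type":"number"}}}}},"newtons":{"type":"number"}},"required":["deltas"]}

```bash
mkdir -p pics; cat > h.py <<'E'
import numpy as np, cv2
from scipy.spatial.transform import Rotation as R
from workcell import manip, imaging, workorder
def snap(n,f):
    o=manip.get_obs(); im=imaging.camera(n); cv2.imwrite('pics/'+f,im); return o,im
def model(n,o=None):
    m=imaging.camera_model(n); K=np.array(m['camera_matrix'])
    if n=='wrist':
        T=np.eye(4);T[:3,:3]=R.from_quat(o['ee_rot']).as_matrix();T[:3,3]=o['position']
        W=np.linalg.inv(T@np.array(m['hand_eye']))
    else: W=np.array(m['world_to_cam'])
    return K,W,m
def px2w(n,uv,z,o=None):
    K,W,m=model(n,o); C=np.linalg.inv(W)
    d=m.get('distortion',m.get('dist_coeffs'))
    out=[]
    for (u,v),zz in zip(uv,np.broadcast_to(z,len(uv))):
        q=cv2.undistortPoints(np.array([[[u,v]]],float),K,np.array(d,float) if d is not None else None)[0,0]
        r=C[:3,:3]@np.array([q[0],-q[1],-1]); c=C[:3,3]
        out.append(c+r*(zz-c[2])/r[2])
    return np.array(out)
def w2px(n,P,o=None):
    K,W,m=model(n,o); P=np.atleast_2d(P); p=P@W[:3,:3].T+W[:3,3]
    d=m.get('distortion',m.get('dist_coeffs'))
    q=np.c_[p[:,0],-p[:,1],-p[:,2]]
    return cv2.projectPoints(q,np.zeros(3),np.zeros(3),K,np.array(d,float) if d is not None else None)[0][:,0]
E
python3 - <<'E'
from h import *
np.set_printoptions(precision=4,suppress=True)
for n in('top','scene','wrist'):
    m=imaging.camera_model(n); print(n,{k:np.array(v) if not isinstance(v,str) else v for k,v in m.items()})
o,a=snap('top','top0.png'); _,b=snap('scene','scene0.png')
cv2.imwrite('pics/t0.png',cv2.resize(a,(800,600),interpolation=cv2.INTER_CUBIC));cv2.imwrite('pics/s0.png',cv2.resize(b,(800,600),interpolation=cv2.INTER_CUBIC))
print(o)
E
```

```text
top {'camera_matrix': array([[437.6479,   0.    , 259.116 ],
       [  0.    , 437.6479, 184.8733],
       [  0.    ,   0.    ,   1.    ]]), 'world_to_cam': array([[ 0.0177, -0.9998, -0.0046,  0.0459],
       [ 0.9707,  0.0161,  0.2398, -0.5666],
       [-0.2397, -0.0087,  0.9708, -1.1629],
       [ 0.    ,  0.    ,  0.    ,  1.    ]])}
scene {'camera_matrix': array([[389.7998,   0.    , 253.4264],
       [  0.    , 389.7998, 187.8372],
       [  0.    ,   0.    ,   1.    ]]), 'world_to_cam': array([[-0.4218,  0.9065, -0.0163,  0.1805],
       [-0.578 , -0.255 ,  0.7752,  0.1926],
       [ 0.6986,  0.3364,  0.6315, -1.7624],
       [ 0.    ,  0.    ,  0.    ,  1.    ]])}
wrist {'camera_matrix': array([[273.5262,   0.    , 259.9669],
       [  0.    , 273.5262, 188.9935],
       [  0.    ,   0.    ,   1.    ]]), 'hand_eye': array([[ 0.0002,  0.9624,  0.2716,  0.0694],
       [ 1.    , -0.0004,  0.0007,  0.0001],
       [ 0.0008,  0.2716, -0.9624, -0.1312],
       [ 0.    ,  0.    ,  0.    ,  1.    ]])}
{'clock': 0.0, 'joint_pos': array([ 1.1944,  0.3329, -0.0647,  1.461 ,  0.0216,  1.3499, -0.0886]), 'joint_velocities': array([-0.0011,  0.0015, -0.0003, -0.0009,  0.0008,  0.0013, -0.0001]), 'tau': array([ -0.0003, -62.545 ,   0.0488, -39.1614,   0.0161,   0.0097,
         0.    ]), 'position': array([ 0.2164, -0.5859,  0.2415]), 'ee_rot': array([ 0.9844,  0.1759, -0.0002, -0.0007]), 'ft_force': array([-0.0989, -0.1559, -0.0801]), 'torque': array([0.0191, 0.054 , 0.0271]), 'grasp_force': 0.0, 'grip_width': 1.0012772269152583}
```

View pics/t0.png

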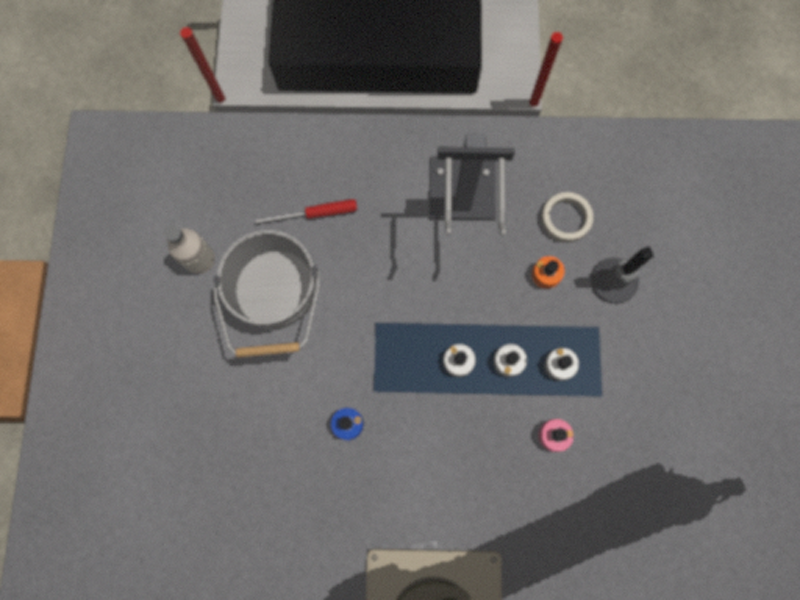

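View pics/s0.png

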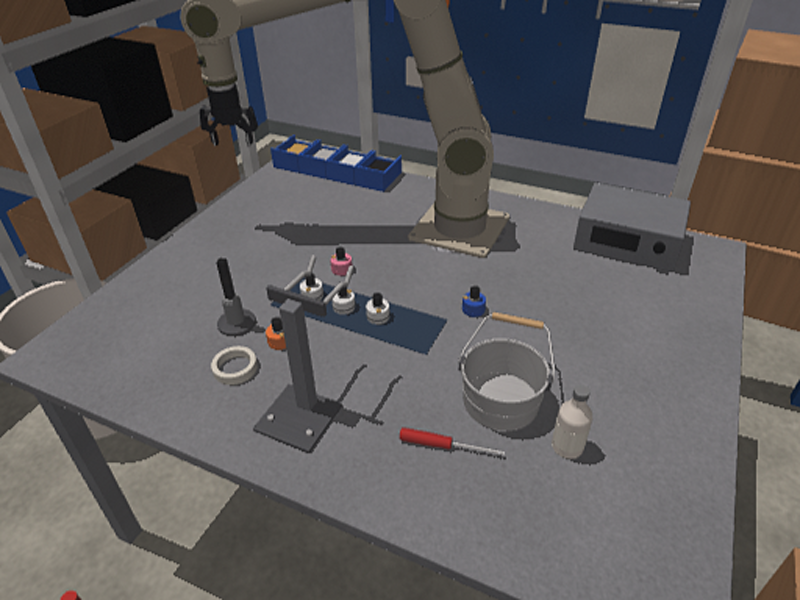

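```bash
python3 - <<'E'
from h import *
np.set_printoptions(precision=4,suppress=True)
s=lambda l:[((u+.5)*.64-.5,(v+.5)*.64-.5) for u,v in l]
P=lambda nm,l,z,c='top':print(nm,px2w(c,s(l),z).tolist() and px2w(c,s(l),z)[:,:2].round(4).tolist())
P('neck tops',[(460,357),(513,357),(564,361)],.067)
P('screws',[(453,349),(507,370),(560,352)],.040)
P('pentop',[(650,251)],.188)
P('foot',[(615,280)],.004)
P('rim L R T B',[(217,282),(315,279),(265,233),(268,325)],.095)
P('barrel',[(235,351),(298,347)],.08)
P('prongs tips',[(447,231),(504,232)],.273)
P('prong roots',[(449,158),(501,158)],.265)
P('mat',[(375,323),(599,326),(601,396),(374,391)],.001)
P('spray top',[(183,238)],.16)
P('tape',[(567,217)],.02); P('orange',[(549,271)],.02);P('pink',[(557,435)],.02);P('blue',[(346,424)],.02)
P('sd',[(258,221),(355,206)],.02)
E
```

```text
neck tops [[0.4448, -0.0431], [0.4464, -0.1363], [0.4409, -0.2257]]
screws [[0.4631, -0.0325], [0.4268, -0.1292], [0.4609, -0.2253]]
pentop [[0.6076, -0.3464]]
foot [[0.6064, -0.3428]]
rim L R T B [[0.5669, 0.3885], [0.5752, 0.2153], [0.6593, 0.3096], [0.4911, 0.2931]]
barrel [[0.4468, 0.351], [0.4557, 0.2412]]
prongs tips [[0.6079, -0.0084], [0.6077, -0.0953]]
prong roots [[0.7321, -0.0116], [0.7333, -0.0938]]
mat [[0.516, 0.1118], [0.5174, -0.3088], [0.387, -0.3059], [0.3889, 0.1101]]
spray top [[0.6265, 0.4337]]
tape [[0.726, -0.2527]]
orange [[0.6176, -0.2146]]
pink [[0.315, -0.2189]]
blue [[0.3276, 0.1575]]
sd [[0.7083, 0.3417], [0.7419, 0.156]]
```

Request:
jog_arm(deltas=[{"gripper":1,"offset":[0,0,-0.02],"rotation":[0,0,6.77]},{"gripper":1,"offset":[0,0,-0.02],"rotation":[0,0,6.77]},{"gripper":1,"offset":[0,0,-0.02],"rotation":[0,0,6.77]},{"gripper":1,"offset":[0.039,-0.024,0],"rotation":[0,0,0]},{"gripper":1,"offset":[0.039,-0.024,0],"rotation":[0,0,0]},{"gripper":1,"offset":[0.039,-0.024,0],"rotation":[0,0,0]},{"gripper":1,"offset":[0.039,-0.024,0],"rotation":[0,0,0]},{"gripper":1,"offset":[0.039,-0.024,0],"rotation":[0,0,0]},{"gripper":1,"offset":[0.039,-0.024,0],"rotation":[0,0,0]},{"gripper":1,"offset":[0.039,-0.024,0],"rotation":[0,0,0]},{"gripper":1,"offset":[0.039,-0.024,0],"rotation":[0,0,0]},{"gripper":1,"offset":[0.039,-0.024,0],"rotation":[0,0,0]},{"gripper":1,"offset":[0.039,-0.024,0],"rotation":[0,0,0]},{"gripper":1,"offset":[0,0,0],"rotation":[0,0,0]},{"gripper":1,"offset":[0,0,0],"rotation":[0,0,0]}])

```text
clock: 1.6
position: [0.6075, -0.3452, 0.3012]
ee_rot: [1.0, 0.001, -0.001, -0.0]
ft_force: [-0.2, -1.3, -0.4]
grip_width: 1.0
grasp_force: 0.0
```

```bash
python3 - <<'E'
from h import *
o,im=snap('wrist','w1.png'); print(o['position'],o['ee_rot'],o['joint_pos'])
cv2.imwrite('pics/w1b.png',cv2.resize(im,(800,600),interpolation=cv2.INTER_CUBIC))
E
```

```text
[ 0.60754595 -0.34523989  0.30118712] [ 9.99999262e-01  9.08958073e-04 -6.40154337e-04 -4.89170283e-04] [ 0.58753135  0.49370417 -0.21559846  1.12280096  0.10120863  1.53654228
 -1.17559466]
```

View pics/w1b.png

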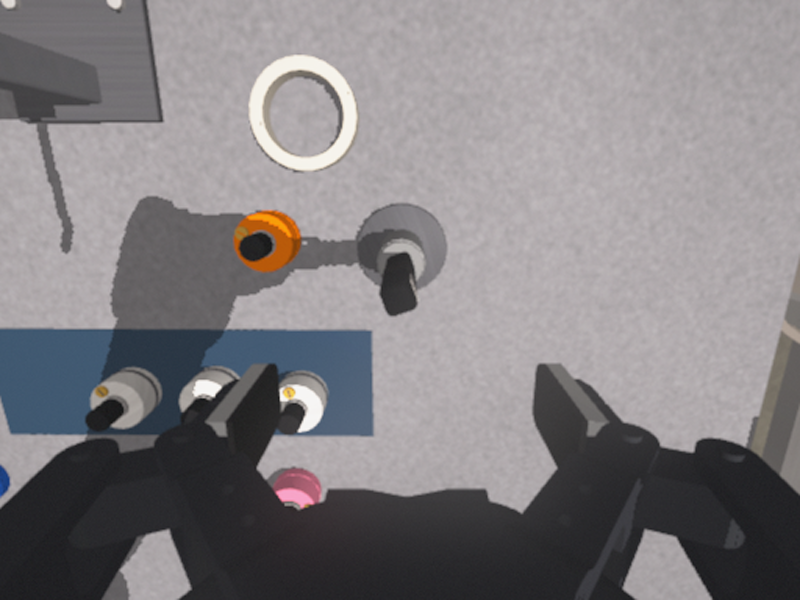

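```bash
python3 - <<'E'
from h import *
im=cv2.imread('pics/w1.png')[150:210,220:300]
im=np.clip((im.astype(float)/255)**.5*255,0,255).astype('uint8')
cv2.imwrite('pics/w1c.png',cv2.resize(im,(800,600),interpolation=cv2.INTER_CUBIC))
E
```

```text
(no output)
```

View pics/w1c.png

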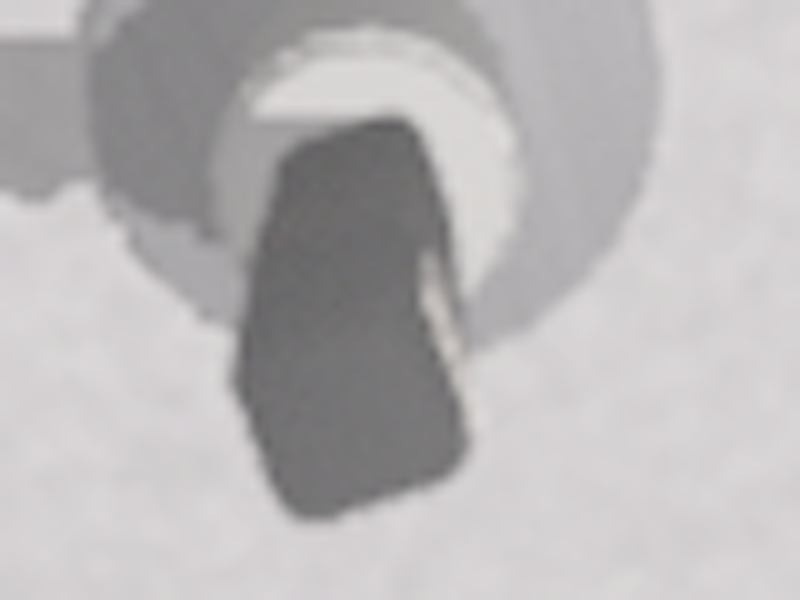

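```bash
python3 - <<'E'
from h import *
o=dict(position=[0.60754595,-0.34523989,0.30118712],ee_rot=[9.99999262e-01,9.08958073e-04,-6.40154337e-04,-4.89170283e-04])
c=lambda l:[(220+(u+.5)/10-.5,150+(v+.5)/10-.5) for u,v in l]
E=px2w('wrist',c([(243,395),(283,495),(325,518),(440,478),(467,430),(432,270)]),.188,o)
print(E.round(4))
for a,b in((0,1),(2,3)):
    d=E[b]-E[a]; print(np.degrees(np.arctan2(d[1],d[0])))
print(px2w('wrist',c([(352,398),(235,375),(300,525),(475,455)]),.188,o).round(4))
print(px2w('wrist',c([(210,178),(525,178),(367,25)]),.083,o).round(4), px2w('wrist',c([(85,120),(655,120)]),.004,o).round(4))
E
```

```text
[[ 0.6077 -0.3299  0.188 ]
 [ 0.598  -0.3335  0.188 ]
 [ 0.5957 -0.3375  0.188 ]
 [ 0.5997 -0.3483  0.188 ]
 [ 0.6044 -0.3508  0.188 ]
 [ 0.6197 -0.3474  0.188 ]]
-159.64246224336108
-69.79391147000536
[[ 0.6075 -0.34    0.188 ]
 [ 0.6097 -0.3292  0.188 ]
 [ 0.595  -0.3351  0.188 ]
 [ 0.602  -0.3515  0.188 ]]
[[ 0.6072 -0.3195  0.083 ]
 [ 0.6073 -0.3604  0.083 ]
 [ 0.6271 -0.3399  0.083 ]] [[ 0.6006 -0.294   0.004 ]
 [ 0.6008 -0.3843  0.004 ]]
```

Request:
jog_arm(deltas=[{"gripper":1,"offset":[0,-0.0052,0.01],"rotation":[0,0,0]},{"gripper":1,"offset":[0,0,0.01],"rotation":[0,0,-6.8]},{"gripper":1,"offset":[0,0,0.01],"rotation":[0,0,-6.8]},{"gripper":1,"offset":[0,0,0.01],"rotation":[0,0,-6.8]},{"gripper":1,"offset":[0,0,0.03],"rotation":[0,0,0]},{"gripper":1,"offset":[0,0,0.03],"rotation":[0,0,0]},{"gripper":1,"offset":[0,0,0.03],"rotation":[0,0,0]},{"gripper":1,"offset":[0,0,0.025],"rotation":[0,0,0]},{"gripper":1,"offset":[0,0,0.01],"rotation":[0,0,0]},{"gripper":1,"offset":[0,0,0],"rotation":[0,0,0]},{"gripper":1,"offset":[0,0,0],"rotation":[0,0,0]}])

```text
clock: 2.75
position: [0.6069, -0.3419, 0.1387]
ee_rot: [0.984, 0.176, 0.001, 0.001]
ft_force: [1.5, 0.5, 0.4]
grip_width: 1.002
grasp_force: 0.0
```

Request:
jog_arm(newtons=50, deltas=[{"gripper":1,"offset":[0.001,-0.0014,0.002],"rotation":[0,0,0]},{"gripper":0.6,"offset":[0,0,0],"rotation":[0,0,0]},{"gripper":0,"offset":[0,0,0],"rotation":[0,0,0]},{"gripper":0,"offset":[0,0,0],"rotation":[0,0,0]},{"gripper":0,"offset":[0,0,0],"rotation":[0,0,0]},{"gripper":0,"offset":[0,0,0],"rotation":[0,0,0]},{"gripper":0,"offset":[0,0,0],"rotation":[0,0,0]},{"gripper":0,"offset":[0,0,0],"rotation":[0,0,0]}])

```text
clock: 3.55
position: [0.6073, -0.3398, 0.1355]
ee_rot: [0.984, 0.177, 0.0, 0.0]
ft_force: [0.1, -1.0, 1.9]
grip_width: 0.225
grasp_force: 48.0
```

Request:
jog_arm(deltas=[{"gripper":0,"offset":[0,0,-0.02],"rotation":[0,0,0]},{"gripper":0,"offset":[0,0,-0.03],"rotation":[0,0,0]},{"gripper":0,"offset":[0,0,-0.03],"rotation":[0,0,0]},{"gripper":0,"offset":[0,0,-0.03],"rotation":[0,0,0]},{"gripper":0,"offset":[0,0,-0.03],"rotation":[0,0,6.8]},{"gripper":0,"offset":[0,0,-0.02],"rotation":[0,0,6.8]},{"gripper":0,"offset":[-0.02,0,0],"rotation":[0,0,6.8]},{"gripper":0,"offset":[-0.045,0,0],"rotation":[0,0,0]},{"gripper":0,"offset":[-0.045,0,0],"rotation":[0,0,0]},{"gripper":0,"offset":[-0.02,-0.045,0],"rotation":[0,0,0]},{"gripper":0,"offset":[0,-0.045,0],"rotation":[0,0,0]},{"gripper":0,"offset":[0,-0.045,0],"rotation":[0,0,0]},{"gripper":0,"offset":[0,-0.045,0],"rotation":[0,0,0]},{"gripper":0,"offset":[0,0,0],"rotation":[0,0,0]},{"gripper":0,"offset":[0,0,0],"rotation":[0,0,0]},{"gripper":0,"offset":[0,0,0],"rotation":[0,0,0]}])

```text
clock: 5.15
position: [0.4772, -0.1632, 0.2952]
ee_rot: [1.0, -0.001, -0.0, 0.0]
ft_force: [-0.8, -0.5, -0.6]
grip_width: 0.227
grasp_force: 48.2
```

```bash
python3 - <<'E'
from h import *
o,im=snap('wrist','w2.png'); print(o['position'],o['ee_rot'],o['ft_force'])
import json; json.dump({k:np.array(o[k]).tolist() for k in('position','ee_rot')},open('w2.json','w'))
cv2.imwrite('pics/w2b.png',cv2.resize(im,(800,600),interpolation=cv2.INTER_CUBIC))
E
```

```text
[ 0.47720035 -0.16323144  0.29515128] [ 9.99999354e-01 -1.11255834e-03 -1.59249510e-04  1.71590581e-04] [-0.76004671 -0.51115492 -0.58427655]
```

View pics/w2b.png

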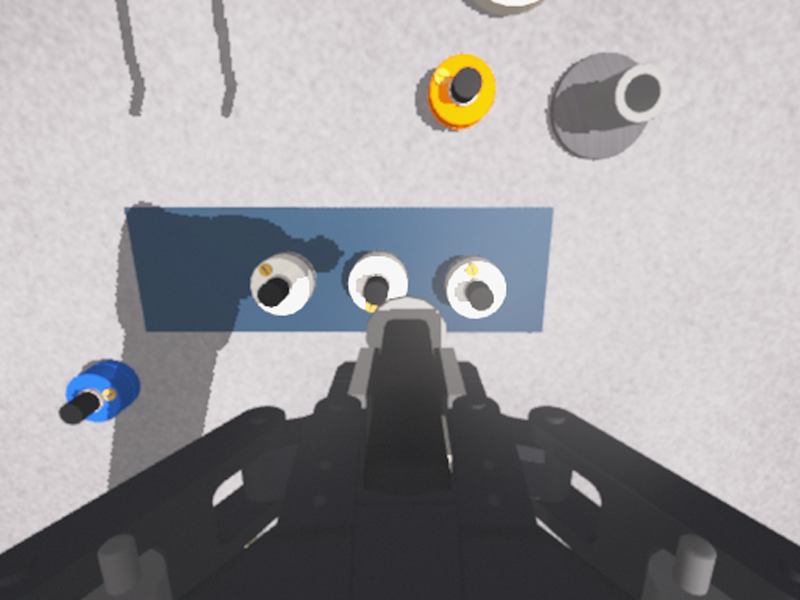

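```bash
python3 - <<'E'
from h import *
import json
o=json.load(open('w2.json'))
s=lambda l:[((u+.5)*.64-.5,(v+.5)*.64-.5) for u,v in l]
print(px2w('wrist',s([(265,269),(371,307),(471,270)]),.04,o).round(4))
print(px2w('wrist',s([(268,293),(375,292),(482,299)]),.067,o).round(4))
print(px2w('wrist',s([(283,285),(378,283),(476,288)]),.037,o).round(4))
# predicted flange silhouette: top of flange circle 
p=[-.0,0,0]
z=o['position'][2]; zo=z-(.1355-.078)
a=np.linspace(0,2*np.pi,37); 
q=w2px('wrist',np.c_[o['position'][0]+.019*np.cos(a),o['position'][1]+.019*np.sin(a),0*a+zo+.0],o)
q=(q+.5)/.64-.5; print('flange',q.min(0),q.max(0))
for f,zz in(('top',.04),):pass
E
```

```text
[[ 0.4632 -0.0323  0.04  ]
 [ 0.4263 -0.1293  0.04  ]
 [ 0.4619 -0.2225  0.04  ]]
[[ 0.4476 -0.0421  0.067 ]
 [ 0.4484 -0.1355  0.067 ]
 [ 0.4418 -0.229   0.067 ]]
[[ 0.4472 -0.0468  0.037 ]
 [ 0.4489 -0.1362  0.037 ]
 [ 0.4439 -0.2284  0.037 ]]
flange [366.34679308 289.55566119] [447.3646018 365.8579459]
```

```bash
python3 - <<'E'
from h import *
import json
o=json.load(open('w2.json'))
im=cv2.imread('pics/w2.png')
x0,y0,w,h=195,150,128,96;k=6
c=im[y0:y0+h,x0:x0+w]; c=np.clip((c/255.)**.6*255,0,255).astype('uint8'); c=cv2.resize(c,None,fx=k,fy=k,interpolation=cv2.INTER_CUBIC)
Rm=R.from_quat(o['ee_rot']).as_matrix();p=np.array(o['position'])
def dr(pt,col):
    P=np.array(pt)@Rm.T+p; q=w2px('wrist',P,o)
    q=((q-[x0,y0]+.5)*k-.5).round().astype(int); cv2.polylines(c,[q.reshape(-1,1,2)],True,col,1)
a=np.linspace(0,2*np.pi,60)
for off,col in((.0575,(0,0,255)),(.0525,(0,255,0))): dr(np.c_[.019*np.cos(a),.019*np.sin(a),0*a+off],col)
sq=np.array([[1,1],[1,-1],[-1,-1],[-1,1]])*.01
for z in(.0525,-.0525): dr(np.c_[sq,np.full(4,z)],(255,0,255))
cv2.imwrite('pics/w2c.png',c)
print(w2px('wrist',p+Rm@[0,0,.1175],o),w2px('wrist',px2w('wrist',[(237,196)],.04,o),o))
E
```

```text
[[260.22645745 188.18305887]] [[237. 196.]]
```

View pics/w2c.png

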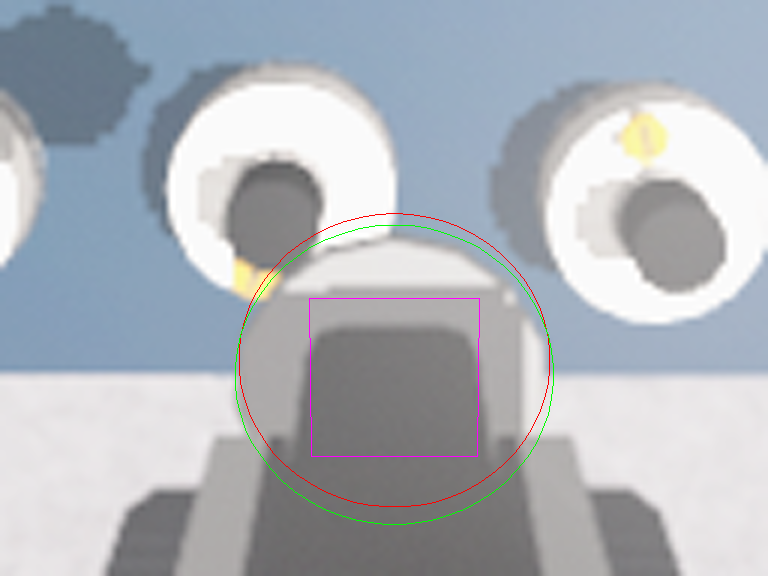

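Request:
jog_arm(deltas=[{"gripper":0,"offset":[-0.004,-0.043,0],"rotation":[0,0,0]},{"gripper":0,"offset":[-0.004,-0.044,0],"rotation":[0,0,0]},{"gripper":0,"offset":[-0.0047,-0.0437,0.01],"rotation":[0,0,0]},{"gripper":0,"offset":[0,0,0.03],"rotation":[0,0,0]},{"gripper":0,"offset":[0,0,0.03],"rotation":[0,0,0]},{"gripper":0,"offset":[0,0,0.03],"rotation":[0,0,0]},{"gripper":0,"offset":[0,0,0.01],"rotation":[0,0,0]},{"gripper":0,"offset":[0,0,0],"rotation":[0,0,0]},{"gripper":0,"offset":[0,0,0],"rotation":[0,0,0]},{"gripper":0,"offset":[0,0,0],"rotation":[0,0,0]}])

```text
clock: 6.2
position: [0.4658, -0.0315, 0.1868]
ee_rot: [1.0, -0.001, 0.001, 0.0]
ft_force: [0.8, 0.9, -0.7]
grip_width: 0.227
grasp_force: 48.4
```

```bash
python3 - <<'E'
from h import *
o,im=snap('wrist','w3.png'); print(o['position'],o['ee_rot'],o['ft_force'])
_,s=snap('scene','s3.png'); _,t=snap('top','t3.png')
print((w2px('scene',[[.463,-.0325,.04],[.4266,-.129,.04]])), o['grip_width'])
u,v=w2px('scene',[[.463,-.0325,.06]])[0].astype(int)
S=cv2.resize(s[v-38:v+38,u-50:u+50],(400,304),interpolation=cv2.INTER_CUBIC)
W=cv2.resize(im,(400,300),interpolation=cv2.INTER_AREA)
cv2.imwrite('pics/c3.png',np.hstack([S[:300],W])); print(u,v)
E
```

```text
[ 0.46578475 -0.03153499  0.18683248] [ 9.99999127e-01 -6.03795896e-04  1.16579412e-03  1.50344709e-04] [ 0.81875338  0.91941364 -0.6739136 ]
[[241.12791616 197.59712699]
 [222.64360318 185.21409284]] 0.22705772009901856
240 193
```

View pics/c3.png

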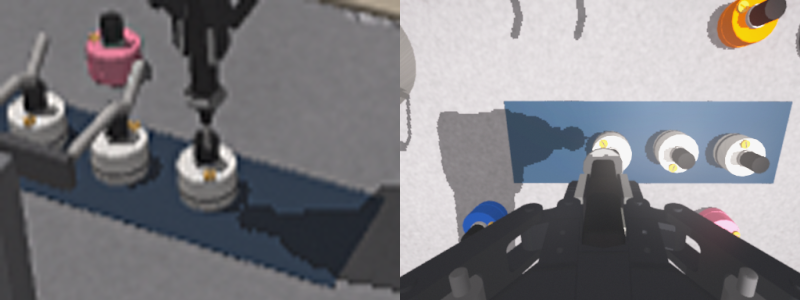

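```bash
python3 - <<'E'
from h import *
o=dict(position=[0.46578475,-0.03153499,0.18683248],ee_rot=[9.99999127e-01,-6.03795896e-04,1.16579412e-03,1.50344709e-04])
print(px2w('wrist',[(204.5*1.28-.5,143.5*1.28),(273*1.28,168*1.28),(343*1.28,143*1.28)],.04,o).round(4))
q=w2px('scene',[[.4658,-.0315,.0693],[.4632,-.0324,.04]]); print((q-[190,155])*4)
im=cv2.imread('pics/w3.png')[160:220,220:300]; sc=cv2.imread('pics/s3.png')[165:210,210:270]
cv2.imwrite('pics/c4.png',np.hstack([cv2.resize(im,(400,300),interpolation=cv2.INTER_CUBIC),cv2.resize(sc,(400,300),interpolation=cv2.INTER_CUBIC)]))
E
```

```text
[[ 0.4628 -0.0327  0.04  ]
 [ 0.4276 -0.1283  0.04  ]
 [ 0.4634 -0.2192  0.04  ]]
[[202.94811918 147.81971838]
 [204.51256186 170.54770075]]
```

View pics/c4.png

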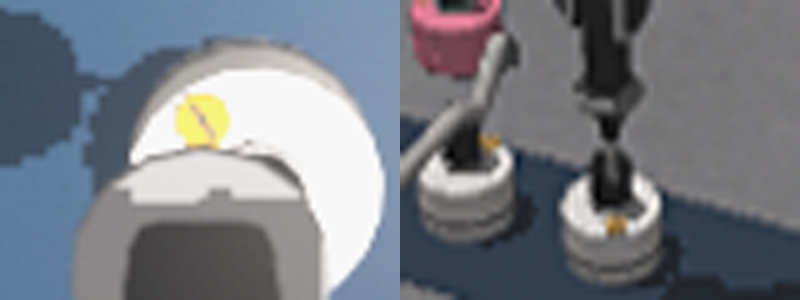

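Request:
jog_arm(deltas=[{"gripper":0,"offset":[-0.0015,0.0008,0.01],"rotation":[0,0,0]},{"gripper":0,"offset":[0,0,0.01],"rotation":[0,0,0]},{"gripper":0,"offset":[0,0,0.004],"rotation":[0,0,0]},{"gripper":0,"offset":[0,0,0],"rotation":[0,0,0]},{"gripper":0,"offset":[0,0,0.002],"rotation":[0,0,0]},{"gripper":0,"offset":[0,0,0.002],"rotation":[0,0,0]},{"gripper":0,"offset":[0,0,0.002],"rotation":[0,0,0]},{"gripper":0,"offset":[0,0,0.002],"rotation":[0,0,0]},{"gripper":0,"offset":[0,0,0],"rotation":[0,0,0]},{"gripper":0,"offset":[0,0,0],"rotation":[0,0,0]}])

```text
clock: 7.35
position: [0.4635, -0.0321, 0.1535]
ee_rot: [1.0, -0.0, 0.0, 0.0]
ft_force: [-0.1, -0.6, 1.6]
grip_width: 0.226
grasp_force: 48.4
```

Request:
jog_arm(deltas=[{"gripper":0,"offset":[0,0,0],"rotation":[0,0,0]},{"gripper":0,"offset":[0,0,0],"rotation":[0,0,0]},{"gripper":0,"offset":[0,0,0],"rotation":[0,0,0]},{"gripper":0,"offset":[0,0,0],"rotation":[0,0,0]},{"gripper":0,"offset":[0,0,0],"rotation":[0,0,0]},{"gripper":0,"offset":[0,0,0],"rotation":[0,0,0]},{"gripper":0,"offset":[0,0,-0.01],"rotation":[0,0,0]},{"gripper":0,"offset":[0,0,-0.03],"rotation":[0,0,0]},{"gripper":0,"offset":[0,0,-0.03],"rotation":[0,0,0]},{"gripper":0,"offset":[-0.0155,0.0327,0],"rotation":[0,0,0]},{"gripper":0,"offset":[-0.01,0.032,0],"rotation":[0,0,0]},{"gripper":0,"offset":[-0.01,0.032,0],"rotation":[0,0,0]},{"gripper":0,"offset":[0,0,0],"rotation":[0,0,0]},{"gripper":0,"offset":[0,0,0.02],"rotation":[0,0,0]},{"gripper":0,"offset":[0,0,0.02],"rotation":[0,0,0]},{"gripper":0,"offset":[0,0,0.015],"rotation":[0,0,0]},{"gripper":0,"offset":[0,0,0],"rotation":[0,0,0]},{"gripper":0,"offset":[0,0,0],"rotation":[0,0,0]}])

```text
clock: 9.15
position: [0.4279, -0.1284, 0.1689]
ee_rot: [1.0, -0.0, -0.0, -0.0]
ft_force: [0.7, 0.6, -1.4]
grip_width: 0.227
grasp_force: 48.4
```

```bash
python3 - <<'E'
from h import *
o,im=snap('wrist','w4.png'); print(o['position'],o['ft_force'])
_,s=snap('scene','s4.png'); p=np.array(o['position'])
print((w2px('scene',[p-[0,0,.1175],[.4268,-.1289,.04]])-[190,155])*5+2, w2px('wrist',[[.4268,-.1289,.04],[.4625,-.223,.04],[.4625,-.0324,.04]],o)*1.28)
S=cv2.resize(s[155:215,190:250],(500,500),interpolation=cv2.INTER_CUBIC);S=S[:480]
cv2.imwrite('pics/c5.png',np.hstack([S,cv2.resize(im[100:292,180:300],(300,480),interpolation=cv2.INTER_CUBIC)]))
E
```

```text
[ 0.42792323 -0.1284305   0.16894155] [ 0.65807787  0.56513512 -1.4022797 ]
[[164.04542634 142.47281748]
 [165.20828475 153.25444248]] [[333.71142591 238.27721562]
 [460.59375767 191.85501464]
 [203.7471889  191.83491882]]
```

View pics/c5.png

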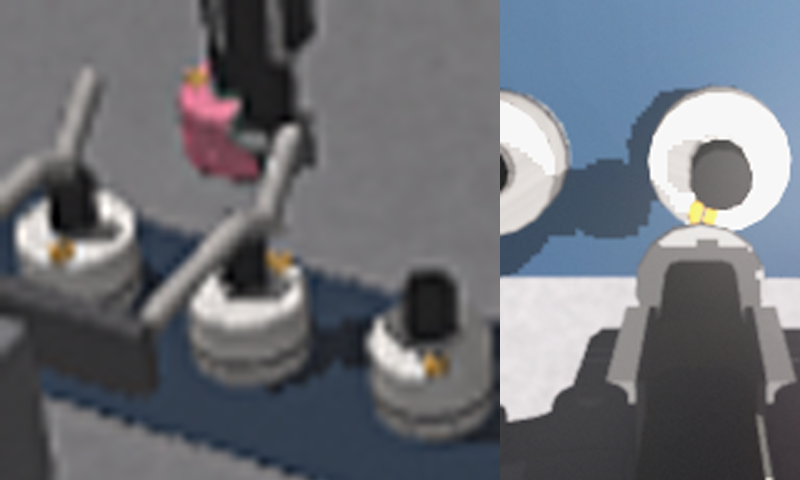

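Request:
jog_arm(deltas=[{"gripper":0,"offset":[-0.0003,0.0007,0.005],"rotation":[0,0,0]},{"gripper":0,"offset":[0,0,0.003],"rotation":[0,0,0]},{"gripper":0,"offset":[0,0,0.002],"rotation":[0,0,0]},{"gripper":0,"offset":[0,0,0.002],"rotation":[0,0,0]},{"gripper":0,"offset":[0,0,0.002],"rotation":[0,0,0]},{"gripper":0,"offset":[0,0,0.002],"rotation":[0,0,0]},{"gripper":0,"offset":[0,0,0],"rotation":[0,0,0]},{"gripper":0,"offset":[0,0,0],"rotation":[0,0,0]}])

```text
clock: 10.05
position: [0.4276, -0.1294, 0.1524]
ee_rot: [1.0, -0.0, 0.0, 0.0]
ft_force: [0.1, 1.2, 1.1]
grip_width: 0.228
grasp_force: 48.4
```

Request:
jog_arm(deltas=[{"gripper":0,"offset":[0,0,0],"rotation":[0,0,0]},{"gripper":0,"offset":[0,0,0],"rotation":[0,0,0]},{"gripper":0,"offset":[0,0,0],"rotation":[0,0,0]},{"gripper":0,"offset":[0,0,0],"rotation":[0,0,0]},{"gripper":0,"offset":[0,0,0],"rotation":[0,0,0]},{"gripper":0,"offset":[0,0,0],"rotation":[0,0,0]},{"gripper":0,"offset":[0,0,-0.01],"rotation":[0,0,0]},{"gripper":0,"offset":[0,0,-0.03],"rotation":[0,0,0]},{"gripper":0,"offset":[0,0,-0.03],"rotation":[0,0,0]},{"gripper":0,"offset":[0.0117,0.032,0],"rotation":[0,0,0]},{"gripper":0,"offset":[0.012,0.031,0],"rotation":[0,0,0]},{"gripper":0,"offset":[0.012,0.031,0],"rotation":[0,0,0]},{"gripper":0,"offset":[0,0,0],"rotation":[0,0,0]},{"gripper":0,"offset":[0,0,0.02],"rotation":[0,0,0]},{"gripper":0,"offset":[0,0,0.02],"rotation":[0,0,0]},{"gripper":0,"offset":[0,0,0.015],"rotation":[0,0,0]},{"gripper":0,"offset":[0,0,0],"rotation":[0,0,0]},{"gripper":0,"offset":[0,0,0],"rotation":[0,0,0]}])

```text
clock: 11.85
position: [0.4632, -0.2233, 0.168]
ee_rot: [1.0, -0.0, 0.0, 0.0]
ft_force: [1.3, -0.4, -0.1]
grip_width: 0.226
grasp_force: 48.4
```

```bash
python3 - <<'E'
from h import *
o,im=snap('wrist','w5.png'); print(o['position'],o['ft_force'])
hsv=cv2.cvtColor(im,cv2.COLOR_BGR2HSV)
m=cv2.inRange(hsv,(18,70,90),(35,255,255)); n,_,st,c=cv2.connectedComponentsWithStats(m)
for i in range(1,n):
    if st[i,4]>15: print(st[i],c[i],px2w('wrist',[c[i]],.04,o).round(4))
E
```

```text
[ 0.46321572 -0.22332482  0.16804288] [ 1.33906066 -0.43464535 -0.06837816]
[ 213    0   65   47 1563] [248.08253359  24.28023033] [[ 0.6035 -0.2131  0.04  ]]
[ 61 180  13  12 117] [ 66.86324786 185.44444444] [[ 0.4631 -0.0335  0.04  ]]
[256 181  11   9  78] [261.02564103 185.24358974] [[ 0.4633 -0.2241  0.04  ]]
[164 218  11   7  35] [169.2        221.51428571] [[ 0.425  -0.1305  0.04  ]]
```

Request:
jog_arm(deltas=[{"gripper":0,"offset":[0.0006,0.0007,0.005],"rotation":[0,0,0]},{"gripper":0,"offset":[0,0,0.003],"rotation":[0,0,0]},{"gripper":0,"offset":[0,0,0.002],"rotation":[0,0,0]},{"gripper":0,"offset":[0,0,0.002],"rotation":[0,0,0]},{"gripper":0,"offset":[0,0,0.002],"rotation":[0,0,0]},{"gripper":0,"offset":[0,0,0.001],"rotation":[0,0,0]},{"gripper":0,"offset":[0,0,0],"rotation":[0,0,0]},{"gripper":0,"offset":[0,0,0],"rotation":[0,0,0]}])

```text
clock: 12.7
position: [0.4638, -0.2242, 0.1525]
ee_rot: [1.0, -0.0, 0.0, 0.0]
ft_force: [-0.5, 0.7, 0.4]
grip_width: 0.225
grasp_force: 48.5
```

Request:
jog_arm(deltas=[{"gripper":0,"offset":[0,0,0],"rotation":[0,0,0]},{"gripper":0,"offset":[0,0,0],"rotation":[0,0,0]},{"gripper":0,"offset":[0,0,0],"rotation":[0,0,0]},{"gripper":0,"offset":[0,0,0],"rotation":[0,0,0]}])

```text
clock: 13.1
position: [0.4637, -0.2242, 0.1524]
ee_rot: [1.0, -0.0, 0.0, 0.0]
ft_force: [-0.9, -0.5, 1.3]
grip_width: 0.23
grasp_force: 48.5
```

```bash
python3 - <<'E'
from h import *
f=[]
for i in range(6):
    o=manip.get_obs(); f.append(o['ft_force'][2]); im=imaging.camera('scene')
print(np.round(f,2),np.std(f)); cv2.imwrite('pics/s6.png',im)
o,im=snap('wrist','w6.png')
p=np.array(o['position']); print(p)
E
```

```text
[1.29 1.17 1.19 1.88 1.26 1.33] 0.24390998670735545
[ 0.46372138 -0.22418972  0.15234494]
```

Request:
jog_arm(deltas=[{"gripper":0,"offset":[0,0,-0.014],"rotation":[0,0,0]},{"gripper":0,"offset":[0,0,-0.03],"rotation":[0,0,0]},{"gripper":0,"offset":[0,0,-0.03],"rotation":[0,0,0]},{"gripper":0,"offset":[0,0,-0.03],"rotation":[0,0,0]},{"gripper":0,"offset":[0.0236,0.0156,-0.03],"rotation":[0,0,0]},{"gripper":0,"offset":[0.03,0.025,-0.01],"rotation":[0,0,0]},{"gripper":0,"offset":[0.03,0.025,0],"rotation":[0,0,0]},{"gripper":0,"offset":[0.03,0.025,0],"rotation":[0,0,0]},{"gripper":0,"offset":[0.03,0.025,0],"rotation":[0,0,0]},{"gripper":0,"offset":[0,0,0],"rotation":[0,0,-6.8]},{"gripper":0,"offset":[0,0,0],"rotation":[0,0,-6.8]},{"gripper":0,"offset":[0,0,0],"rotation":[0,0,-6.8]},{"gripper":0,"offset":[0,0,0],"rotation":[0,0,0]},{"gripper":0,"offset":[0,0,0],"rotation":[0,0,0]},{"gripper":0,"offset":[0,0,0],"rotation":[0,0,0]}])

```text
clock: 14.95
position: [0.6071, -0.3399, 0.2967]
ee_rot: [0.985, 0.175, 0.0, 0.0]
ft_force: [0.2, -0.6, -1.1]
grip_width: 0.23
grasp_force: 48.4
```

Request:
jog_arm(deltas=[{"gripper":0,"offset":[0,0,0.03],"rotation":[0,0,0]},{"gripper":0,"offset":[0,0,0.03],"rotation":[0,0,0]},{"gripper":0,"offset":[0,0,0.03],"rotation":[0,0,0]},{"gripper":0,"offset":[0,0,0.02],"rotation":[0,0,0]},{"gripper":0,"offset":[0,0,0.02],"rotation":[0,0,0]},{"gripper":0,"offset":[0,0,0.015],"rotation":[0,0,0]},{"gripper":0,"offset":[0,0,0.012],"rotation":[0,0,0]},{"gripper":0,"offset":[0,0,0],"rotation":[0,0,0]},{"gripper":0,"offset":[0,0,0],"rotation":[0,0,0]}])

```text
clock: 15.85
position: [0.6075, -0.34, 0.14]
ee_rot: [0.984, 0.177, 0.0, 0.0]
ft_force: [0.7, -0.2, 0.1]
grip_width: 0.227
grasp_force: 48.4
```

Request:
jog_arm(deltas=[{"gripper":0,"offset":[0,0,0.002],"rotation":[0,0,0]},{"gripper":0,"offset":[0,0,0.0015],"rotation":[0,0,0]},{"gripper":0,"offset":[0,0,0.001],"rotation":[0,0,0]},{"gripper":0,"offset":[0,0,0],"rotation":[0,0,0]},{"gripper":0,"offset":[0,0,0],"rotation":[0,0,0]}])

```text
clock: 16.35
position: [0.6074, -0.34, 0.1354]
ee_rot: [0.984, 0.177, 0.0, 0.0]
ft_force: [-1.0, 0.4, 3.7]
grip_width: 0.227
grasp_force: 48.8
```

Request:
jog_arm(deltas=[{"gripper":0.3,"offset":[0,0,0],"rotation":[0,0,0]},{"gripper":0.6,"offset":[0,0,0],"rotation":[0,0,0]},{"gripper":1,"offset":[0,0,0],"rotation":[0,0,0]},{"gripper":1,"offset":[0,0,0],"rotation":[0,0,0]},{"gripper":1,"offset":[0,0,-0.005],"rotation":[0,0,0]},{"gripper":1,"offset":[0,0,-0.025],"rotation":[0,0,0]},{"gripper":1,"offset":[0,0,-0.03],"rotation":[0,0,0]},{"gripper":1,"offset":[0,0,-0.03],"rotation":[0,0,0]},{"gripper":1,"offset":[0,0,-0.03],"rotation":[0,0,0]},{"gripper":1,"offset":[0,0,-0.03],"rotation":[0,0,6.8]},{"gripper":1,"offset":[0,0,0],"rotation":[0,0,6.8]},{"gripper":1,"offset":[0,0,0],"rotation":[0,0,6.8]},{"gripper":1,"offset":[-0.041,-0.027,0],"rotation":[0,0,0]},{"gripper":1,"offset":[-0.041,-0.027,0],"rotation":[0,0,0]},{"gripper":1,"offset":[-0.041,-0.027,0],"rotation":[0,0,0]},{"gripper":1,"offset":[-0.041,-0.027,0],"rotation":[0,0,0]},{"gripper":1,"offset":[0,0,0],"rotation":[0,0,0]},{"gripper":1,"offset":[0,0,0],"rotation":[0,0,0]},{"gripper":1,"offset":[0,0,0],"rotation":[0,0,0]}])

```text
clock: 18.25
position: [0.4441, -0.2323, 0.2855]
ee_rot: [1.0, -0.0, 0.001, 0.0]
ft_force: [-0.3, -0.2, -0.5]
grip_width: 1.002
grasp_force: 0.0
```

```bash
python3 - <<'E'
from h import *
import json
o,im=snap('wrist','w7.png'); print(o['position'],o['ee_rot'])
json.dump({k:np.array(o[k]).tolist() for k in('position','ee_rot')},open('w7.json','w'))
cv2.imwrite('pics/w7b.png',cv2.resize(im,(800,600),interpolation=cv2.INTER_CUBIC))
E
```

```text
[ 0.44414797 -0.232348    0.2854627 ] [ 9.99999613e-01 -4.32528408e-04  6.85640214e-04  3.41266367e-04]
```

View pics/w7b.png

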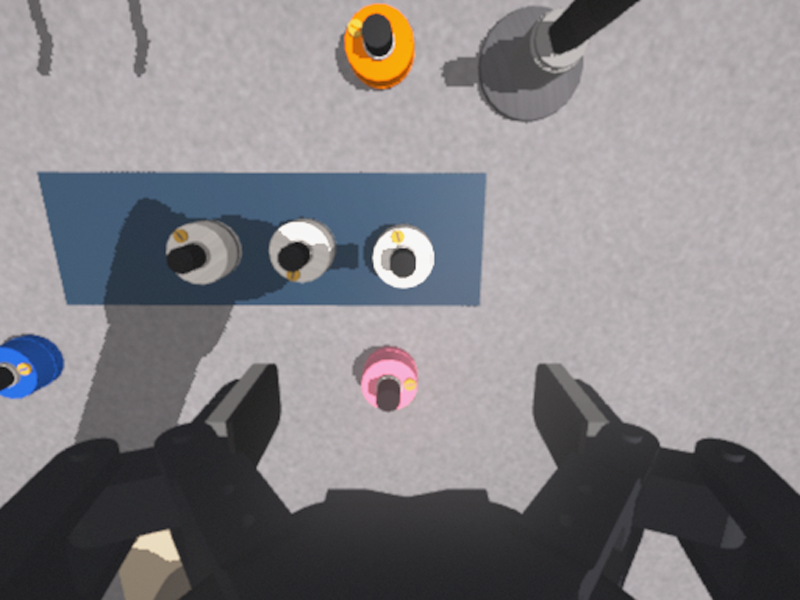

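```bash
python3 - <<'E'
from h import *
import json
o=json.load(open('w7.json'))
s=lambda l:[((u+.5)*.64-.5,(v+.5)*.64-.5) for u,v in l]
print('neck',px2w('wrist',s([(180,258),(293,257),(402,262)]),.067,o).round(4))
print('screw',px2w('wrist',s([(181,236),(293,275),(397,237)]),.04,o).round(4))
print('should',px2w('wrist',s([(196,253),(300,252),(403,258)]),.037,o).round(4))
E
```

```text
neck [[ 0.4477 -0.0443  0.067 ]
 [ 0.4484 -0.1381  0.067 ]
 [ 0.4442 -0.2284  0.067 ]]
screw [[ 0.4622 -0.0335  0.04  ]
 [ 0.4269 -0.1296  0.04  ]
 [ 0.4612 -0.2238  0.04  ]]
should [[ 0.4466 -0.0432  0.037 ]
 [ 0.4474 -0.1366  0.037 ]
 [ 0.4419 -0.229   0.037 ]]
```

Request:
jog_arm(newtons=40, deltas=[{"gripper":0.6,"offset":[-0.0015,-0.0038,0.03],"rotation":[0,0,0]},{"gripper":0.6,"offset":[0,0,0.04],"rotation":[0,0,0]},{"gripper":0.6,"offset":[0,0,0.04],"rotation":[0,0,0]},{"gripper":0.6,"offset":[0,0,0.04],"rotation":[0,0,0]},{"gripper":0.6,"offset":[0,0,0.04],"rotation":[0,0,0]},{"gripper":0.6,"offset":[0,0,0.025],"rotation":[0,0,0]},{"gripper":0.6,"offset":[0,0,0.0165],"rotation":[0,0,0]},{"gripper":0.6,"offset":[0,0,0],"rotation":[0,0,0]},{"gripper":0.6,"offset":[0,0,0],"rotation":[0,0,0]},{"gripper":0,"offset":[0,0,0],"rotation":[0,0,0]},{"gripper":0,"offset":[0,0,0],"rotation":[0,0,0]},{"gripper":0,"offset":[0,0,0],"rotation":[0,0,0]},{"gripper":0,"offset":[0,0,0],"rotation":[0,0,0]},{"gripper":0,"offset":[0,0,0],"rotation":[0,0,0]},{"gripper":0,"offset":[0,0,0],"rotation":[0,0,0]}])

```text
clock: 19.8
position: [0.4427, -0.2285, 0.0544]
ee_rot: [1.0, -0.0, 0.001, 0.001]
ft_force: [0.0, -1.0, 7.3]
grip_width: 0.255
grasp_force: 39.4
```

Request:
jog_arm(deltas=[{"gripper":0,"offset":[0,0,-0.01],"rotation":[0,0,0]},{"gripper":0,"offset":[0,0,-0.04],"rotation":[0,0,0]},{"gripper":0,"offset":[0,0,-0.05],"rotation":[0,0,0]},{"gripper":0,"offset":[0,0,-0.05],"rotation":[0,0,0]},{"gripper":0,"offset":[0,-0.02,-0.05],"rotation":[0,0,0]},{"gripper":0,"offset":[0.01,-0.045,0],"rotation":[0,0,0]},{"gripper":0,"offset":[0,-0.045,0],"rotation":[0,0,0]},{"gripper":0,"offset":[0,-0.045,0],"rotation":[0,0,0]},{"gripper":0,"offset":[0,-0.045,0],"rotation":[0,0,0]},{"gripper":0,"offset":[0,-0.045,0],"rotation":[0,0,0]},{"gripper":0,"offset":[0,-0.045,0],"rotation":[0,0,0]},{"gripper":0,"offset":[0,-0.045,0],"rotation":[0,0,0]},{"gripper":0,"offset":[0,-0.045,0],"rotation":[0,0,0]},{"gripper":0,"offset":[0,-0.045,0],"rotation":[0,0,0]},{"gripper":0,"offset":[0,-0.045,0],"rotation":[0,0,0]},{"gripper":0,"offset":[0,-0.03,0],"rotation":[0,0,0]},{"gripper":0,"offset":[0,0,0],"rotation":[0,0,0]},{"gripper":0,"offset":[0,0,0],"rotation":[0,0,0]},{"gripper":0,"offset":[0,0,0],"rotation":[0,0,0]}])

```text
clock: 21.7
position: [0.4523, 0.2694, 0.2497]
ee_rot: [1.0, -0.001, -0.0, 0.001]
ft_force: [-0.4, 0.9, -1.6]
grip_width: 0.255
grasp_force: 39.6
```

```bash
python3 - <<'E'
from h import *
import json
o,im=snap('wrist','w8.png'); print(o['position'],o['ee_rot'],o['ft_force'],o['grip_width'],o['joint_pos'])
json.dump({k:np.array(o[k]).tolist() for k in('position','ee_rot')},open('w8.json','w'))
cv2.imwrite('pics/w8b.png',cv2.resize(im,(800,600),interpolation=cv2.INTER_CUBIC))
E
```

```text
[0.45232663 0.26936302 0.24973992] [ 9.99999343e-01 -1.01046397e-03 -9.05318173e-06  5.40457064e-04] [-0.38543478  0.90308343 -1.61523719] 0.2553986095628115 [ 0.08174192  0.1858507  -0.78491232  1.67573288  0.13551685  1.33642271
 -2.29905133]
```

View pics/w8b.png

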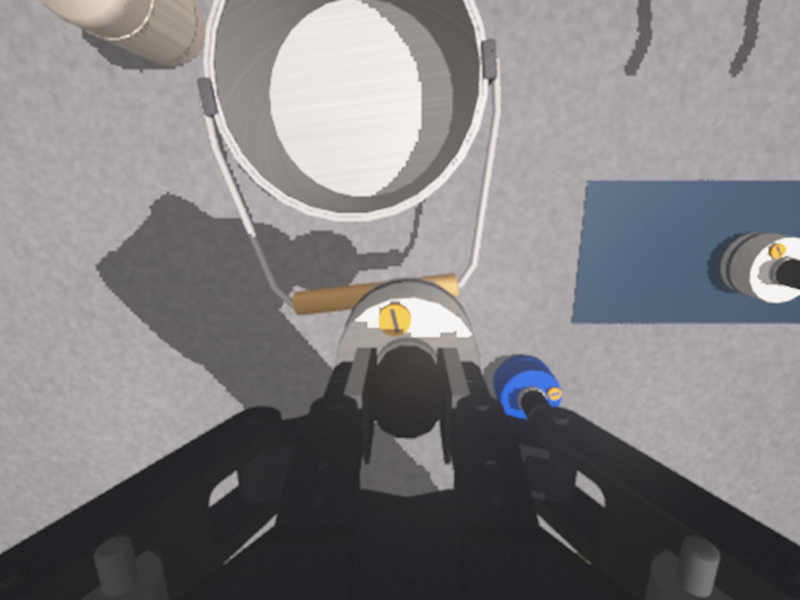

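```bash
python3 - <<'E'
from h import *
import json
o=json.load(open('w8.json'))
s=lambda l:[((u+.5)*.64-.5,(v+.5)*.64-.5) for u,v in l]
e=px2w('wrist',s([(207,97),(489,58)]),.09,o); b=px2w('wrist',s([(293,301),(458,285)]),.076,o)
for n,x in(('ears',e),('bar',b)):
    d=x[0]-x[1]; print(n,x.round(4).tolist(),x.mean(0).round(4),np.hypot(*d[:2]),np.degrees(np.arctan2(-d[0],d[1])))
q=[(205,25),(208,60),(484,60),(480,90),(450,145),(400,198),(345,219),(290,205),(240,150),(486,30)]
r=px2w('wrist',s(q),.095,o)[:,:2]
A=np.c_[2*r,np.ones(len(r))]; x=np.linalg.lstsq(A,(r**2).sum(1),rcond=None)[0]; print('rim',x[:2],np.sqrt(x[2]+x[:2]@x[:2]))
E
```

```text
ears [[0.5689, 0.394, 0.09], [0.5904, 0.2188, 0.09]] [0.5796 0.3064 0.09  ] 0.1765318158562927 7.022860837347393
bar [[0.4316, 0.3539, 0.076], [0.4437, 0.2316, 0.076]] [0.4376 0.2927 0.076 ] 0.12297642176377283 5.623229058443124
rim [0.58158358 0.30705371] 0.08389142801715799
```

```bash
python3 - <<'E'
from h import *
import json
o=json.load(open('w8.json'))
for n,f,roi in(('wrist','w8.png',(170,205,180,300)),('top','top0.png',(215,235,140,200))):
    im=cv2.imread('pics/'+f); m=cv2.inRange(cv2.cvtColor(im,cv2.COLOR_BGR2HSV),(8,90,60),(28,255,255))
    k=np.zeros_like(m);k[roi[0]:roi[1],roi[2]:roi[3]]=m[roi[0]:roi[1],roi[2]:roi[3]]
    nn,l,st,c=cv2.connectedComponentsWithStats(k); i=1+np.argmax(st[1:,4]); ys,xs=np.where(l==i)
    print(n,st[i],c[i]); (cx,cy),(w,h),a=r=cv2.minAreaRect(np.c_[xs,ys].astype(np.float32)); print(r)
    print(px2w(n,[(cx,cy)],.0745,o).round(4))
    bx=cv2.boxPoints(r); print(px2w(n,bx,.0745,o).round(4)[:,:2].tolist())
im=cv2.imread('pics/w8.png')
cv2.imwrite('pics/c8.png',np.hstack([cv2.resize(im[165:210,170:330],(800,225),interpolation=cv2.INTER_CUBIC)]))
t=cv2.imread('pics/top0.png')[135:255,120:220]; t=cv2.resize(t,(500,600),interpolation=cv2.INTER_CUBIC); cv2.imwrite('pics/c9.png',t)
E
```

```text
wrist [188 181  53  20 630] [210.21428571 190.91587302]
((214.26217651367188, 190.85977172851562), (14.356100082397461, 53.33843231201172), 83.6598129272461)
[[0.4331 0.3228 0.0745]]
[[0.4382, 0.3543], [0.4451, 0.2926], [0.4279, 0.2911], [0.4207, 0.3537]]
top [152 219  39   9 189] [171.16402116 223.31746032]
((170.9972686767578, 223.47398376464844), (5.129554748535156, 38.52400207519531), 83.9909896850586)
[[0.4513 0.2955 0.0745]]
[[0.4519, 0.349], [0.4648, 0.2444], [0.4507, 0.2421], [0.4378, 0.3465]]
```

View pics/c9.png

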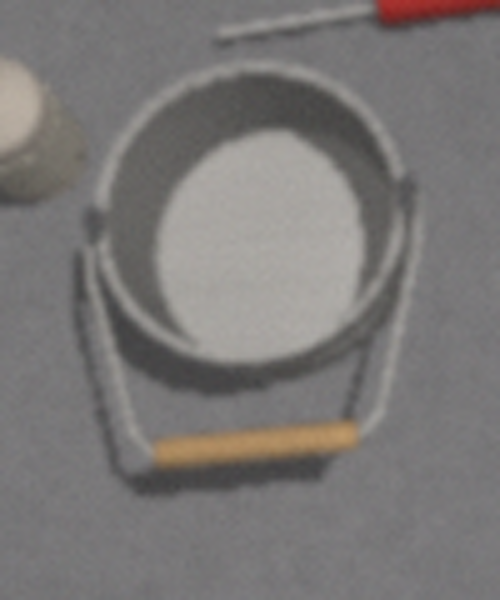

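```bash
cat > tri.py <<'E'
from h import *
def tri(obs):
    A=[];b=[]
    for n,uv,o in obs:
        C=np.linalg.inv(model(n,o)[1])[:3,3]; p=px2w(n,[uv],0.05,o)[0]; d=(p-C)/np.linalg.norm(p-C)
        M=np.eye(3)-np.outer(d,d); A.append(M); b.append(M@C)
    A=np.vstack(A);b=np.hstack(b); x=np.linalg.lstsq(A,b,rcond=None)[0]
    return x.round(4), [ (w2px(n,x,o)[0]-uv).round(1).tolist() for n,uv,o in obs]
E
python3 - <<'E'
from tri import *
import json
o=json.load(open('w8.json'))
S=lambda u,v:np.array([(u+.5)*.64-.5,(v+.5)*.64-.5])
T=lambda u,v:np.array([120+(u+.5)/5-.5,135+(v+.5)/5-.5])
L=dict(barL=(T(153,453),S(544,324),S(293,301)),barR=(T(357,434),S(491,316),S(458,285)))
for k,(t,s,w) in L.items():
    print(k,tri([('top',t,None),('scene',s,None)]),tri([('top',t,None),('wrist',w,o)]))
print('ears',tri([('top',T(93,222),None),('wrist',S(207,97),o)]),tri([('top',T(406,187),None),('wrist',S(489,58),o)]))
print('rimtop', px2w('top',[T(98,215),T(403,205),T(250,62),T(250,362)],.095).round(4).tolist())
im=cv2.imread('pics/scene0.png')[185:275,280:370]
cv2.imwrite('pics/c10.png',cv2.resize(im,(600,600),interpolation=cv2.INTER_CUBIC))
E
```

```text
barL (array([0.4396, 0.3448, 0.1113]), [[-0.8, 0.2], [-0.6, 0.0]]) (array([0.4408, 0.3446, 0.107 ]), [[-0.3, -0.0], [0.7, -0.0]])
barR (array([0.4529, 0.2362, 0.1057]), [[-0.1, 0.0], [-0.1, 0.0]]) (array([0.4523, 0.2354, 0.1092]), [[-0.1, 0.1], [0.2, -0.2]])
ears (array([0.5657, 0.3848, 0.1124]), [[0.1, 0.2], [-0.5, -0.5]]) (array([0.5923, 0.2186, 0.0913]), [[-0.1, 0.8], [0.5, -2.6]])
rimtop [[0.5746, 0.3878, 0.095], [0.5831, 0.2191, 0.095], [0.6651, 0.3095, 0.095], [0.4933, 0.298, 0.095]]
```

View pics/c10.png

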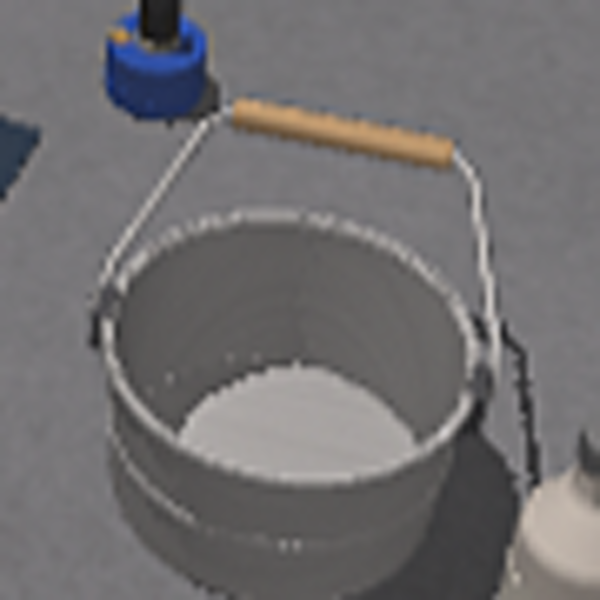

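Request:
jog_arm(deltas=[{"gripper":0,"offset":[0.04,-0.009,0],"rotation":[0,0,0]},{"gripper":0,"offset":[0.04,-0.009,0],"rotation":[0,0,0]},{"gripper":0,"offset":[0.04,-0.009,0],"rotation":[0,0,0]},{"gripper":0,"offset":[0.04,-0.01,0],"rotation":[0,0,0]},{"gripper":0,"offset":[0.0032,0,0],"rotation":[0,0,0]},{"gripper":0,"offset":[0,0,0.01],"rotation":[0,0,0]},{"gripper":0,"offset":[0,0,0.03],"rotation":[0,0,0]},{"gripper":0,"offset":[0,0,0.03],"rotation":[0,0,0]},{"gripper":0,"offset":[0,0,0],"rotation":[0,0,0]},{"gripper":0,"offset":[0,0,0],"rotation":[0,0,0]}])

```text
clock: 22.75
position: [0.6148, 0.3069, 0.1806]
ee_rot: [1.0, -0.0, 0.0, 0.0]
ft_force: [0.1, 0.5, -0.5]
grip_width: 0.254
grasp_force: 39.8
```

Request:
jog_arm(deltas=[{"gripper":0,"offset":[0,0,0.03],"rotation":[0,0,0]},{"gripper":0,"offset":[0,0,0.03],"rotation":[0,0,0]},{"gripper":0,"offset":[0,0,0.03],"rotation":[0,0,0]},{"gripper":0,"offset":[0,0,0.018],"rotation":[0,0,0]},{"gripper":0,"offset":[0,0,0.007],"rotation":[0,0,0]},{"gripper":0,"offset":[0,0,0.003],"rotation":[0,0,0]},{"gripper":0,"offset":[0,0,0],"rotation":[0,0,0]},{"gripper":0,"offset":[0,0,0],"rotation":[0,0,0]}])

```text
clock: 23.55
position: [0.616, 0.308, 0.0633]
ee_rot: [1.0, -0.0, 0.001, -0.0]
ft_force: [-0.5, 0.9, -1.3]
grip_width: 0.255
grasp_force: 39.8
```

Request:
jog_arm(deltas=[{"gripper":0,"offset":[0,0,0.002],"rotation":[0,0,0]},{"gripper":0,"offset":[0,0,0.0015],"rotation":[0,0,0]},{"gripper":0,"offset":[0,0,0.001],"rotation":[0,0,0]},{"gripper":0,"offset":[0,0,0],"rotation":[0,0,0]},{"gripper":0,"offset":[0,0,0],"rotation":[0,0,0]}])

```text
clock: 24.05
position: [0.6161, 0.3076, 0.0594]
ee_rot: [1.0, -0.001, 0.001, -0.0]
ft_force: [-5.0, -3.7, 13.0]
grip_width: 0.253
grasp_force: 41.1
```

Request:
jog_arm(deltas=[{"gripper":0.35,"offset":[0,0,0],"rotation":[0,0,0]},{"gripper":0.42,"offset":[0,0,0],"rotation":[0,0,0]},{"gripper":0.42,"offset":[0,0,0],"rotation":[0,0,0]},{"gripper":0.42,"offset":[0,0,-0.01],"rotation":[0,0,0]},{"gripper":0.42,"offset":[0,0,-0.04],"rotation":[0,0,0]},{"gripper":0.6,"offset":[0,0,-0.05],"rotation":[0,0,0]},{"gripper":0.6,"offset":[0,0,-0.05],"rotation":[0,0,0]},{"gripper":0.6,"offset":[0,0,-0.05],"rotation":[0,0,0]},{"gripper":0.6,"offset":[-0.028,0.04,0],"rotation":[0,0,0]},{"gripper":0.6,"offset":[-0.028,0.041,0],"rotation":[0,0,0]},{"gripper":0.6,"offset":[-0.028,0.04,0],"rotation":[0,0,0]},{"gripper":0.6,"offset":[-0.028,0.041,0],"rotation":[0,0,0]},{"gripper":0.6,"offset":[-0.028,0.04,0],"rotation":[0,0,0]},{"gripper":0.6,"offset":[-0.028,0.041,0],"rotation":[0,0,0]},{"gripper":0.6,"offset":[0,0.05,0],"rotation":[0,0,0]},{"gripper":0.6,"offset":[0,0.05,0],"rotation":[0,0,0]},{"gripper":0.6,"offset":[0,0.05,0],"rotation":[0,0,0]},{"gripper":0.6,"offset":[0,0.051,0],"rotation":[0,0,0]},{"gripper":0.6,"offset":[0,0,0],"rotation":[0,0,0]},{"gripper":0.6,"offset":[0,0,0],"rotation":[0,0,0]}])

```text
clock: 26.05
position: [0.4469, -0.1361, 0.2577]
ee_rot: [1.0, -0.001, 0.0, -0.0]
ft_force: [-0.0, 1.2, 0.0]
grip_width: 0.598
grasp_force: 0.0
```

```bash
cat > un.py <<'E'
from h import *
# find screws and dark necks with the wrist camera; project model to verify
def look(f,exp):
    o,im=snap('wrist',f); print(np.round(o['position'],4),o['grip_width'])
    m=cv2.inRange(cv2.cvtColor(im,cv2.COLOR_BGR2HSV),(14,70,60),(35,255,255)); n,_,st,c=cv2.connectedComponentsWithStats(m)
    for i in range(1,n):
        if st[i,4]>20: print(st[i,4],px2w('wrist',[c[i]],.04,o).round(4)[0,:2],end=' ')
    t=imaging.camera('top'); cv2.imwrite('pics/t_'+f,t)
    return o,im
E
python3 - <<'E'
from un import *
look('w9.png',0)
E
```

```text
[ 0.4469 -0.1361  0.2577] 0.5982247506120596
1446 [ 0.6088 -0.2052] 71 [ 0.4626 -0.0321] 57 [ 0.4274 -0.1283] 45 [0.3354 0.1358]
```

Request:
jog_arm(deltas=[{"gripper":0.6,"offset":[0.001,0.0007,0.03],"rotation":[0,0,0]},{"gripper":0.6,"offset":[0,0,0.04],"rotation":[0,0,0]},{"gripper":0.6,"offset":[0,0,0.04],"rotation":[0,0,0]},{"gripper":0.6,"offset":[0,0,0.04],"rotation":[0,0,0]},{"gripper":0.6,"offset":[0,0,0.03],"rotation":[0,0,0]},{"gripper":0.6,"offset":[0,0,0.02],"rotation":[0,0,0]},{"gripper":0.6,"offset":[0,0,0],"rotation":[0,0,0]},{"gripper":0.6,"offset":[0,0,0],"rotation":[0,0,0]},{"gripper":0,"offset":[0,0,0],"rotation":[0,0,0]},{"gripper":0,"offset":[0,0,0],"rotation":[0,0,0]},{"gripper":0,"offset":[0,0,0],"rotation":[0,0,0]},{"gripper":0,"offset":[0,0,0],"rotation":[0,0,0]},{"gripper":0,"offset":[0,0,0],"rotation":[0,0,0]},{"gripper":0,"offset":[0,0,0],"rotation":[0,0,0]}])

```text
clock: 27.55
position: [0.4491, -0.1361, 0.0586]
ee_rot: [1.0, -0.0, 0.001, 0.0]
ft_force: [-0.4, 1.8, 7.2]
grip_width: 0.25
grasp_force: 38.9
```

Request:
jog_arm(deltas=[{"gripper":0,"offset":[0,0,-0.015],"rotation":[0,0,0]},{"gripper":0,"offset":[0,0,-0.045],"rotation":[0,0,0]},{"gripper":0,"offset":[0,0,-0.045],"rotation":[0,0,0]},{"gripper":0,"offset":[0,0,-0.045],"rotation":[0,0,0]},{"gripper":0,"offset":[0,-0.02,-0.045],"rotation":[0,0,0]},{"gripper":0,"offset":[0,-0.046,0],"rotation":[0,0,0]},{"gripper":0,"offset":[0,-0.046,0],"rotation":[0,0,0]},{"gripper":0,"offset":[0,-0.046,0],"rotation":[0,0,0]},{"gripper":0,"offset":[0,-0.046,0],"rotation":[0,0,0]},{"gripper":0,"offset":[0,-0.046,0],"rotation":[0,0,0]},{"gripper":0,"offset":[0,-0.046,0],"rotation":[0,0,0]},{"gripper":0,"offset":[0.02,-0.045,0],"rotation":[0,0,0]},{"gripper":0,"offset":[0.02,-0.045,0],"rotation":[0,0,0]},{"gripper":0,"offset":[0.025,-0.045,0],"rotation":[0,0,0]},{"gripper":0,"offset":[0.0224,-0.0426,0],"rotation":[0,0,0]},{"gripper":0,"offset":[0.025,0,0],"rotation":[0,0,0]},{"gripper":0,"offset":[0,0,0],"rotation":[0,0,0]},{"gripper":0,"offset":[0,0,0],"rotation":[0,0,0]},{"gripper":0,"offset":[0,0,0],"rotation":[0,0,0]}])

```text
clock: 29.45
position: [0.5596, 0.3359, 0.2526]
ee_rot: [1.0, -0.0, 0.0, 0.0]
ft_force: [-0.1, 0.3, -1.5]
grip_width: 0.248
grasp_force: 39.7
```

```bash
python3 - <<'E'
from h import *
o,im=snap('wrist','w10.png'); print(o['position'],o['joint_pos'],o['ft_force'])
im=cv2.imread('pics/w10.png')
cv2.imwrite('pics/w10b.png',cv2.resize(im,(640,480),interpolation=cv2.INTER_CUBIC))
E
```

```text
[0.55956831 0.33587097 0.25264182] [-0.03684441  0.51423422 -0.83538779  1.33035885  0.37630387  1.45735758
 -2.41929271] [-0.11574021  0.25866715 -1.52100818]
```

View pics/w10b.png

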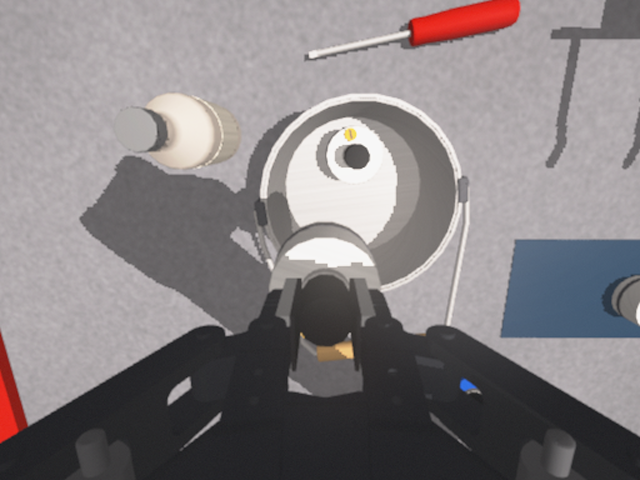

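```bash
python3 - <<'E'
from h import *
o=dict(position=[0.55956831,0.33587097,0.25264182],ee_rot=[1,0,0,0]); 
s=lambda l:[((u+.5)*.8-.5,(v+.5)*.8-.5) for u,v in l]
print(px2w('wrist',s([(355,152)]),.041,o),px2w('wrist',s([(356,156)]),.071,o))
r=px2w('wrist',s([(260,190),(463,175),(360,94),(300,115),(430,120),(452,235),(400,285),(275,140)]),.095,o)[:,:2]
A=np.c_[2*r,np.ones(len(r))]; x=np.linalg.lstsq(A,(r**2).sum(1),rcond=None)[0]; print('rim',x[:2],np.sqrt(x[2]+x[:2]@x[:2]))
e=px2w('wrist',s([(261,212),(463,190)]),.09,o); print(e.mean(0),e)
E
```

```text
[[0.61757756 0.30706761 0.041     ]] [[0.6151154  0.30861778 0.071     ]]
rim [0.57808295 0.30582246] 0.08625435150488793
[0.57783104 0.30492249 0.09      ] [[0.56816748 0.39226228 0.09      ]
 [0.5874946  0.2175827  0.09      ]]
```

Request:
jog_arm(deltas=[{"gripper":0,"offset":[0.0005,-0.001,0.03],"rotation":[0,0,0]},{"gripper":0,"offset":[0,0,0.04],"rotation":[0,0,0]},{"gripper":0,"offset":[0,0,0.04],"rotation":[0,0,0]},{"gripper":0,"offset":[0,0,0.03],"rotation":[0,0,0]},{"gripper":0,"offset":[0,0,0.025],"rotation":[0,0,0]},{"gripper":0,"offset":[0,0,0.015],"rotation":[0,0,0]},{"gripper":0,"offset":[0,0,0.005],"rotation":[0,0,0]},{"gripper":0,"offset":[0,0,0],"rotation":[0,0,0]},{"gripper":0,"offset":[0,0,0],"rotation":[0,0,0]}])

```text
clock: 30.4
position: [0.5612, 0.3376, 0.0688]
ee_rot: [1.0, -0.0, 0.001, -0.0]
ft_force: [-0.1, -0.6, -1.0]
grip_width: 0.25
grasp_force: 39.7
```

Request:
jog_arm(deltas=[{"gripper":0,"offset":[0,0,0.003],"rotation":[0,0,0]},{"gripper":0,"offset":[0,0,0.002],"rotation":[0,0,0]},{"gripper":0,"offset":[0,0,0.001],"rotation":[0,0,0]},{"gripper":0,"offset":[0,0,0],"rotation":[0,0,0]},{"gripper":0,"offset":[0,0,0],"rotation":[0,0,0]}])

```text
clock: 30.9
position: [0.5611, 0.338, 0.0636]
ee_rot: [1.0, -0.0, 0.001, -0.0]
ft_force: [-4.4, -3.1, 14.3]
grip_width: 0.25
grasp_force: 41.1
```

Request:
jog_arm(deltas=[{"gripper":0.35,"offset":[0,0,0],"rotation":[0,0,0]},{"gripper":0.4,"offset":[0,0,0],"rotation":[0,0,0]},{"gripper":0.4,"offset":[0,0,0],"rotation":[0,0,0]},{"gripper":0.4,"offset":[0,0,-0.01],"rotation":[0,0,0]},{"gripper":0.4,"offset":[0,0,-0.04],"rotation":[0,0,0]},{"gripper":0.6,"offset":[0,0,-0.05],"rotation":[0,0,0]},{"gripper":0.6,"offset":[0,0,-0.05],"rotation":[0,0,0]},{"gripper":0.6,"offset":[0,0,-0.04],"rotation":[0,0,0]},{"gripper":0.6,"offset":[-0.028,0.04,0],"rotation":[0,0,0]},{"gripper":0.6,"offset":[-0.028,0.041,0],"rotation":[0,0,0]},{"gripper":0.6,"offset":[-0.028,0.04,0],"rotation":[0,0,0]},{"gripper":0.6,"offset":[-0.03,0.041,0],"rotation":[0,0,0]},{"gripper":0.6,"offset":[0,0.045,0],"rotation":[0,0,0]},{"gripper":0.6,"offset":[0,0.045,0],"rotation":[0,0,0]},{"gripper":0.6,"offset":[0,0.045,0],"rotation":[0,0,0]},{"gripper":0.6,"offset":[0,0.045,0],"rotation":[0,0,0]},{"gripper":0.6,"offset":[0,0.04,0],"rotation":[0,0,0]},{"gripper":0.6,"offset":[0,0,0],"rotation":[0,0,0]},{"gripper":0.6,"offset":[0,0,0],"rotation":[0,0,0]}])

```text
clock: 32.8
position: [0.4468, -0.0442, 0.2517]
ee_rot: [1.0, -0.001, 0.0, -0.0]
ft_force: [-0.3, 0.6, -1.1]
grip_width: 0.598
grasp_force: 0.0
```

```bash
python3 - <<'E'
from un import *
o,im=look('w11.png',0)
# check neck & shoulder: dark blob near expected neck top
u=w2px('wrist',[[.447,-.0432,.067]],o)[0]; print(u)
g=cv2.cvtColor(im,cv2.COLOR_BGR2GRAY); x,y=u.astype(int); m=np.zeros_like(g); m[y-25:y+25,x-25:x+25]=(g[y-25:y+25,x-25:x+25]<45)*255
n,_,st,c=cv2.connectedComponentsWithStats(m)
for i in range(1,n):
    if st[i,4]>40: print(st[i],c[i],px2w('wrist',[c[i]],.06,o).round(4))
E
```

```text
[ 0.4468 -0.0442  0.2517] 0.5980263462102016
1047 [ 0.6082 -0.2039] 69 [ 0.4626 -0.0313] 47 [0.3355 0.1365] 53 [ 0.3183 -0.2334] [259.38109137 172.74876762]
```

Request:
jog_arm(deltas=[{"gripper":0.6,"offset":[0.0002,-0.0012,0.03],"rotation":[0,0,0]},{"gripper":0.6,"offset":[0,0,0.04],"rotation":[0,0,0]},{"gripper":0.6,"offset":[0,0,0.04],"rotation":[0,0,0]},{"gripper":0.6,"offset":[0,0,0.04],"rotation":[0,0,0]},{"gripper":0.6,"offset":[0,0,0.025],"rotation":[0,0,0]},{"gripper":0.6,"offset":[0,0,0.02],"rotation":[0,0,0]},{"gripper":0.6,"offset":[0,0,0],"rotation":[0,0,0]},{"gripper":0.6,"offset":[0,0,0],"rotation":[0,0,0]},{"gripper":0,"offset":[0,0,0],"rotation":[0,0,0]},{"gripper":0,"offset":[0,0,0],"rotation":[0,0,0]},{"gripper":0,"offset":[0,0,0],"rotation":[0,0,0]},{"gripper":0,"offset":[0,0,0],"rotation":[0,0,0]},{"gripper":0,"offset":[0,0,0],"rotation":[0,0,0]},{"gripper":0,"offset":[0,0,0],"rotation":[0,0,0]}])

```text
clock: 34.3
position: [0.4479, -0.0429, 0.0576]
ee_rot: [1.0, -0.0, 0.001, 0.0]
ft_force: [-1.7, 1.6, 7.7]
grip_width: 0.251
grasp_force: 38.8
```

Request:
jog_arm(deltas=[{"gripper":0,"offset":[0,0,-0.015],"rotation":[0,0,0]},{"gripper":0,"offset":[0,0,-0.045],"rotation":[0,0,0]},{"gripper":0,"offset":[0,0,-0.045],"rotation":[0,0,0]},{"gripper":0,"offset":[0,0,-0.045],"rotation":[0,0,0]},{"gripper":0,"offset":[0,-0.02,-0.045],"rotation":[0,0,0]},{"gripper":0,"offset":[0,-0.044,0],"rotation":[0,0,0]},{"gripper":0,"offset":[0,-0.044,0],"rotation":[0,0,0]},{"gripper":0,"offset":[0,-0.044,0],"rotation":[0,0,0]},{"gripper":0,"offset":[0.02,-0.044,0],"rotation":[0,0,0]},{"gripper":0,"offset":[0.02,-0.044,0],"rotation":[0,0,0]},{"gripper":0,"offset":[0.025,-0.04,0],"rotation":[0,0,0]},{"gripper":0,"offset":[0.0221,-0.0374,0],"rotation":[0,0,0]},{"gripper":0,"offset":[0.025,0,0],"rotation":[0,0,0]},{"gripper":0,"offset":[0,0,0],"rotation":[0,0,0]},{"gripper":0,"offset":[0,0,0],"rotation":[0,0,0]},{"gripper":0,"offset":[0,0,0],"rotation":[0,0,0]}])

```text
clock: 35.9
position: [0.5588, 0.2742, 0.2517]
ee_rot: [1.0, -0.0, 0.0, 0.0]
ft_force: [-0.0, -0.0, -1.3]
grip_width: 0.249
grasp_force: 39.6
```

```bash
python3 - <<'E'
from un import *
look('w12.png',0)
E
```

```text
[0.5588 0.2742 0.2517] 0.24882642484830922
75 [0.6344 0.3125] 50 [0.5373 0.3457] 299 [0.5037 0.2994] 376 [0.3982 0.2768]
```

Request:
jog_arm(deltas=[{"gripper":0,"offset":[0.0005,0.0005,0.03],"rotation":[0,0,0]},{"gripper":0,"offset":[0,0,0.04],"rotation":[0,0,0]},{"gripper":0,"offset":[0,0,0.04],"rotation":[0,0,0]},{"gripper":0,"offset":[0,0,0.03],"rotation":[0,0,0]},{"gripper":0,"offset":[0,0,0.025],"rotation":[0,0,0]},{"gripper":0,"offset":[0,0,0.015],"rotation":[0,0,0]},{"gripper":0,"offset":[0,0,0.004],"rotation":[0,0,0]},{"gripper":0,"offset":[0,0,0.002],"rotation":[0,0,0]},{"gripper":0,"offset":[0,0,0.001],"rotation":[0,0,0]},{"gripper":0,"offset":[0,0,0],"rotation":[0,0,0]},{"gripper":0,"offset":[0,0,0],"rotation":[0,0,0]}])

```text
clock: 37.1
position: [0.5602, 0.2741, 0.0651]
ee_rot: [1.0, -0.0, 0.001, -0.0]
ft_force: [-0.6, 0.0, -1.6]
grip_width: 0.252
grasp_force: 39.7
```

Request:
jog_arm(deltas=[{"gripper":0,"offset":[0,0,0.002],"rotation":[0,0,0]},{"gripper":0,"offset":[0,0,0.0015],"rotation":[0,0,0]},{"gripper":0,"offset":[0,0,0],"rotation":[0,0,0]},{"gripper":0,"offset":[0,0,0],"rotation":[0,0,0]}])

```text
clock: 37.5
position: [0.5603, 0.2742, 0.0626]
ee_rot: [1.0, -0.0, 0.001, 0.0]
ft_force: [-5.1, -3.7, 15.3]
grip_width: 0.251
grasp_force: 41.4
```

Request:
jog_arm(deltas=[{"gripper":0.35,"offset":[0,0,0],"rotation":[0,0,0]},{"gripper":0.4,"offset":[0,0,0],"rotation":[0,0,0]},{"gripper":0.4,"offset":[0,0,0],"rotation":[0,0,0]},{"gripper":0.4,"offset":[0,0,-0.01],"rotation":[0,0,0]},{"gripper":0.4,"offset":[0,0,-0.04],"rotation":[0,0,0]},{"gripper":0.4,"offset":[0,0,-0.05],"rotation":[0,0,0]},{"gripper":0.4,"offset":[0,0,-0.05],"rotation":[0,0,0]},{"gripper":0.4,"offset":[0,0,-0.04],"rotation":[0,0,-8]},{"gripper":0.4,"offset":[0,0,0],"rotation":[0,0,-8.1]},{"gripper":0.4,"offset":[0,0,0],"rotation":[0,0,-8.1]},{"gripper":0.4,"offset":[0,0,0],"rotation":[0,0,-8.1]},{"gripper":0.4,"offset":[0,0,0],"rotation":[0,0,-8.1]},{"gripper":0.4,"offset":[0,0,0],"rotation":[0,0,-8.1]},{"gripper":0.4,"offset":[0,0,0],"rotation":[0,0,-8.1]},{"gripper":0.4,"offset":[0,0,0],"rotation":[0,0,-8.1]},{"gripper":0.4,"offset":[0,0,0],"rotation":[0,0,-8.1]},{"gripper":0.4,"offset":[0,0,0],"rotation":[0,0,-8.1]},{"gripper":0.4,"offset":[0,0,0],"rotation":[0,0,-8.1]},{"gripper":0.4,"offset":[0,0,0],"rotation":[0,0,-8]}])

```text
clock: 39.4
position: [0.5597, 0.2738, 0.2513]
ee_rot: [0.661, 0.751, 0.0, 0.0]
ft_force: [0.3, 0.5, 0.6]
grip_width: 0.398
grasp_force: 0.0
```

Request:
jog_arm(deltas=[{"gripper":0.4,"offset":[0.01,-0.037,0.01],"rotation":[0,0,0]},{"gripper":0.4,"offset":[0.01,-0.037,0.01],"rotation":[0,0,0]},{"gripper":0.4,"offset":[0.0098,-0.0372,0.012],"rotation":[0,0,0]},{"gripper":0.4,"offset":[0,0,0],"rotation":[0,0,0]},{"gripper":0.4,"offset":[0,0,0],"rotation":[0,0,0]},{"gripper":0.4,"offset":[0,0,0],"rotation":[0,0,0]}])

```text
clock: 40.0
position: [0.4469, 0.2897, 0.2194]
ee_rot: [0.663, 0.748, 0.0, 0.0]
ft_force: [0.5, 1.6, 0.9]
grip_width: 0.402
grasp_force: 0.0
```

```bash
python3 - <<'E'
from tri import *
o,im=snap('wrist','w13.png'); print(np.round(o['position'],4),o['ee_rot'],o['joint_pos'])
r=R.from_quat(o['ee_rot']).as_matrix(); print('psi',np.degrees(np.arctan2(r[1,0],r[0,0])))
m=cv2.inRange(cv2.cvtColor(im,cv2.COLOR_BGR2HSV),(8,90,60),(28,255,255)); n,l,st,c=cv2.connectedComponentsWithStats(m)
for i in range(1,n):
    if st[i,4]>60:
        ys,xs=np.where(l==i); rr=cv2.minAreaRect(np.c_[xs,ys].astype(np.float32))
        print(st[i],rr,px2w('wrist',[rr[0]],.108,o).round(4),px2w('wrist',cv2.boxPoints(rr),.108,o)[:,:2].round(4).tolist())
# units in pail via top camera
t=imaging.camera('top'); cv2.imwrite('pics/t13.png',t)
E
```

```text
[0.4469 0.2897 0.2194] [6.63359920e-01 7.48300324e-01 4.03214683e-04 2.80929377e-04] [ 0.42530396  0.45730345 -1.35312204  1.69097707  0.4565252   1.36644605
 -0.88257426]
psi 96.88673973820136
[ 250  130   17  115 1793] ((258.0, 187.0), (114.0, 16.0), 90.0) [[0.4455 0.292  0.108 ]] [[0.4326, 0.3422], [0.4464, 0.3438], [0.4601, 0.2357], [0.4446, 0.2338]]
[343 131  11  10  79] ((348.0, 135.5), (9.0, 10.0), 90.0) [[0.5181 0.3478 0.108 ]] [[0.5129, 0.351], [0.5216, 0.3521], [0.5232, 0.3445], [0.5145, 0.3434]]
[362 186  10   9  66] ((366.5, 190.0), (8.0, 9.0), 90.0) [[0.5452 0.3012 0.108 ]] [[0.5403, 0.3044], [0.5485, 0.3054], [0.5502, 0.2979], [0.542, 0.2969]]
```

Request:
jog_arm(newtons=60, deltas=[{"gripper":0.45,"offset":[-0.0006,-0.001,0.02],"rotation":[0,0,0]},{"gripper":0.45,"offset":[0,0,0.03],"rotation":[0,0,0]},{"gripper":0.45,"offset":[0,0,0.03],"rotation":[0,0,0]},{"gripper":0.45,"offset":[0,0,0.024],"rotation":[0,0,0]},{"gripper":0.45,"offset":[0,0,0.015],"rotation":[0,0,0]},{"gripper":0.45,"offset":[0,0,0],"rotation":[0,0,0]},{"gripper":0.45,"offset":[0,0,0],"rotation":[0,0,0]}])

```text
clock: 40.8
position: [0.4453, 0.2898, 0.1005]
ee_rot: [0.663, 0.749, 0.0, -0.0]
ft_force: [0.3, 0.0, 0.6]
grip_width: 0.451
grasp_force: 0.0
```

```bash
python3 - <<'E'
from h import *
o=manip.get_obs(); print(o['joint_pos'].round(3),o['position'])
E
```

```text
[ 0.325  0.573 -1.227  1.826  0.587  1.171 -0.974] [0.44530759 0.28975865 0.10051281]
```

Request:
jog_arm(deltas=[{"gripper":0.2,"offset":[0,0,0],"rotation":[0,0,0]},{"gripper":0,"offset":[0,0,0],"rotation":[0,0,0]},{"gripper":0,"offset":[0,0,0],"rotation":[0,0,0]},{"gripper":0,"offset":[0,0,0],"rotation":[0,0,0]},{"gripper":0,"offset":[0,0,0],"rotation":[0,0,0]}])

```text
clock: 41.3
position: [0.4452, 0.2894, 0.1]
ee_rot: [0.663, 0.749, 0.0, 0.0]
ft_force: [1.9, 1.6, -0.1]
grip_width: 0.167
grasp_force: 58.4
```

```bash
python3 - <<'E'
import numpy as np
p=np.radians(np.linspace(8.5,90,21)); x=-.135*np.cos(p); z=.135*np.sin(p)
print([[0,round(a,4),round(-b,4)] for a,b in zip(np.diff(x),np.diff(z))])
E
```

```text
[[0, np.float64(0.0018), np.float64(-0.0094)], [0, np.float64(0.0024), np.float64(-0.0093)], [0, np.float64(0.0031), np.float64(-0.0091)], [0, np.float64(0.0037), np.float64(-0.0089)], [0, np.float64(0.0043), np.float64(-0.0086)], [0, np.float64(0.0049), np.float64(-0.0082)], [0, np.float64(0.0055), np.float64(-0.0079)], [0, np.float64(0.006), np.float64(-0.0075)], [0, np.float64(0.0066), np.float64(-0.007)], [0, np.float64(0.007), np.float64(-0.0065)], [0, np.float64(0.0075), np.float64(-0.006)], [0, np.float64(0.0079), np.float64(-0.0055)], [0, np.float64(0.0083), np.float64(-0.0049)], [0, np.float64(0.0086), np.float64(-0.0043)], [0, np.float64(0.0089), np.float64(-0.0037)], [0, np.float64(0.0091), np.float64(-0.003)], [0, np.float64(0.0093), np.float64(-0.0024)], [0, np.float64(0.0094), np.float64(-0.0017)], [0, np.float64(0.0095), np.float64(-0.001)], [0, np.float64(0.0096), np.float64(-0.0003)]]
```

Request:
jog_arm(deltas=[{"gripper":0,"offset":[0,0.0018,-0.0094],"rotation":[0,0,0]},{"gripper":0,"offset":[0,0.0024,-0.0093],"rotation":[0,0,0]},{"gripper":0,"offset":[0,0.0031,-0.0091],"rotation":[0,0,0]},{"gripper":0,"offset":[0,0.0037,-0.0089],"rotation":[0,0,0]},{"gripper":0,"offset":[0,0.0043,-0.0086],"rotation":[0,0,0]},{"gripper":0,"offset":[0,0.0049,-0.0082],"rotation":[0,0,0]},{"gripper":0,"offset":[0,0,0],"rotation":[0,0,0]}])

```text
clock: 42.0
position: [0.4656, 0.2921, 0.1544]
ee_rot: [0.663, 0.749, 0.0, 0.0]
ft_force: [-2.9, -2.5, 2.6]
grip_width: 0.165
grasp_force: 59.0
```

Request:
jog_arm(deltas=[{"gripper":0,"offset":[0,0.0055,-0.0079],"rotation":[0,0,0]},{"gripper":0,"offset":[0,0.006,-0.0075],"rotation":[0,0,0]},{"gripper":0,"offset":[0,0.0066,-0.007],"rotation":[0,0,0]},{"gripper":0,"offset":[0,0.007,-0.0065],"rotation":[0,0,0]},{"gripper":0,"offset":[0,0.0075,-0.006],"rotation":[0,0,0]},{"gripper":0,"offset":[0,0.0079,-0.0055],"rotation":[0,0,0]},{"gripper":0,"offset":[0,0.0083,-0.0049],"rotation":[0,0,0]},{"gripper":0,"offset":[0,0.0086,-0.0043],"rotation":[0,0,0]},{"gripper":0,"offset":[0,0,0],"rotation":[0,0,0]}])

```text
clock: 42.9
position: [0.5235, 0.2989, 0.2037]
ee_rot: [0.663, 0.748, 0.001, 0.0]
ft_force: [-2.2, -3.2, 6.3]
grip_width: 0.167
grasp_force: 59.5
```

Request:
jog_arm(deltas=[{"gripper":0,"offset":[0,0.0089,-0.0037],"rotation":[0,0,0]},{"gripper":0,"offset":[0,0.0091,-0.003],"rotation":[0,0,0]},{"gripper":0,"offset":[0,0.0093,-0.0024],"rotation":[0,0,0]},{"gripper":0,"offset":[0,0.0094,-0.0017],"rotation":[0,0,0]},{"gripper":0,"offset":[0,0.0095,-0.001],"rotation":[0,0,0]},{"gripper":0,"offset":[0,0.0096,-0.0003],"rotation":[0,0,0]},{"gripper":0,"offset":[0,0,0],"rotation":[0,0,0]},{"gripper":0,"offset":[0,0,0],"rotation":[0,0,0]}])

```text
clock: 43.7
position: [0.5787, 0.3055, 0.2151]
ee_rot: [0.663, 0.748, 0.001, 0.0]
ft_force: [0.4, -1.7, 5.1]
grip_width: 0.165
grasp_force: 59.4
```

```bash
python3 - <<'E'
from h import *
o=manip.get_obs(); print(o['joint_pos'].round(3),o['position'])
t=imaging.camera('scene'); cv2.imwrite('pics/s14.png',t); t=imaging.camera('top'); cv2.imwrite('pics/t14.png',t)
o,im=snap('wrist','w14.png')
m=cv2.inRange(cv2.cvtColor(im,cv2.COLOR_BGR2HSV),(14,70,60),(35,255,255)); n,_,st,c=cv2.connectedComponentsWithStats(m)
for i in range(1,n):
    if st[i,4]>20: print(st[i],px2w('wrist',[c[i]],.044,o).round(4)[0,:2])
E
```

```text
[ 0.19   0.682 -1.16   1.371  0.62   1.476 -0.815] [0.57865133 0.3055345  0.21512579]
[223 131  10  11  85] [0.5391 0.3452]
[ 243  145   34  174 5332] [0.5872 0.2401]
[311 178  12  10  84] [0.6443 0.3052]
[ 51 274  10   9  59] [0.3396 0.1429]
```

```bash
python3 - <<'E'
from h import *
im=cv2.imread('pics/top0.png'); g=cv2.cvtColor(im,cv2.COLOR_BGR2GRAY).astype(int)
for v in list(range(98,156,4)):
    print(v,g[v,278:298].tolist(),g[v,312:332].tolist())
print('colL',g[138:154,286].tolist(),g[138:154,285].tolist(),'colR',g[138:154,322].tolist(),g[138:154,321].tolist())
E
```

```text
98 [110, 98, 65, 46, 45, 47, 45, 44, 46, 45, 41, 46, 48, 47, 43, 44, 42, 42, 50, 45] [53, 49, 50, 56, 53, 55, 53, 57, 53, 56, 58, 55, 56, 58, 52, 58, 68, 93, 113, 117]
102 [82, 80, 72, 70, 67, 69, 76, 106, 138, 149, 131, 90, 73, 69, 64, 67, 61, 52, 46, 43] [56, 56, 58, 61, 58, 65, 72, 102, 136, 143, 127, 92, 78, 71, 72, 84, 103, 111, 120, 116]
106 [82, 81, 84, 85, 84, 83, 89, 112, 144, 154, 138, 102, 83, 81, 84, 77, 67, 52, 52, 53] [80, 79, 81, 83, 86, 98, 102, 119, 144, 158, 147, 123, 115, 116, 118, 118, 118, 114, 115, 119]
110 [76, 86, 121, 145, 145, 121, 101, 107, 143, 157, 136, 101, 83, 83, 79, 74, 54, 54, 51, 51] [140, 109, 87, 85, 92, 97, 105, 115, 143, 157, 146, 124, 112, 114, 114, 114, 114, 116, 114, 117]
114 [84, 82, 83, 83, 83, 82, 89, 118, 147, 158, 133, 97, 84, 79, 73, 65, 49, 56, 52, 47] [81, 81, 81, 85, 89, 96, 108, 118, 140, 155, 148, 126, 118, 114, 116, 117, 117, 120, 118, 117]
118 [80, 82, 82, 82, 80, 80, 86, 116, 150, 157, 135, 99, 85, 76, 69, 51, 51, 47, 55, 55] [80, 81, 82, 84, 87, 102, 104, 119, 143, 158, 150, 127, 118, 119, 115, 117, 114, 116, 114, 115]
122 [81,
[... 1360 characters left out ...]
4, 112, 115, 116, 120, 120, 122, 121, 122, 116, 118, 121, 119] [118, 120, 117, 118, 118, 118, 119, 113, 107, 114, 117, 120, 116, 116, 116, 117, 118, 117, 118, 116]
154 [79, 73, 84, 106, 117, 120, 120, 121, 121, 120, 118, 120, 118, 122, 122, 117, 121, 119, 116, 119] [120, 118, 120, 119, 120, 115, 115, 116, 118, 115, 115, 119, 118, 115, 116, 116, 115, 112, 117, 115]
colL [142, 141, 138, 128, 126, 117, 120, 123, 135, 141, 130, 118, 112, 117, 119, 120] [116, 116, 115, 114, 106, 105, 106, 102, 111, 116, 117, 116, 114, 119, 120, 126] colR [137, 139, 139, 133, 129, 125, 126, 127, 135, 144, 145, 132, 117, 115, 116, 117] [148, 146, 146, 141, 131, 123, 123, 119, 122, 131, 133, 123, 114, 110, 117, 118]
```

```bash
python3 - <<'E'
from h import *
print(px2w('top',[(287.2,148.5),(322.1,149)],.272).round(4), px2w('top',[(286.8,112),(286.8,130),(321.2,112),(321.2,130)],.258).round(4))
print(w2px('top',[[.637,-.010,.252],[.637,-.094,.252],[.608,-.01,.273]]))
E
```

```text
[[ 0.6061 -0.0116  0.272 ]
 [ 0.6062 -0.0948  0.272 ]] [[ 0.7057 -0.0112  0.258 ]
 [ 0.6584 -0.0113  0.258 ]
 [ 0.7071 -0.0961  0.258 ]
 [ 0.6598 -0.0953  0.258 ]]
[[286.11076351 139.11719282]
 [320.47442075 139.6386372 ]
 [286.5624476  147.61131258]]
```

Request:
jog_arm(newtons=110, deltas=[{"gripper":0,"offset":[0,0,0],"rotation":[0,0,0]},{"gripper":0,"offset":[0,0,0],"rotation":[0,0,0]},{"gripper":0,"offset":[0,0,0],"rotation":[0,0,0]},{"gripper":0,"offset":[0,0,-0.003],"rotation":[0,0,0]},{"gripper":0,"offset":[0,0,-0.006],"rotation":[0,0,0]},{"gripper":0,"offset":[0,0,-0.008],"rotation":[0,0,0]},{"gripper":0,"offset":[0,0,-0.008],"rotation":[0,0,0]},{"gripper":0,"offset":[0,0,0],"rotation":[0,0,0]},{"gripper":0,"offset":[0,0,0],"rotation":[0,0,0]}])

```text
clock: 44.75
position: [0.5773, 0.3056, 0.2401]
ee_rot: [0.663, 0.749, 0.0, 0.0]
ft_force: [0.2, 0.3, -5.8]
grip_width: 0.157
grasp_force: 107.4
```

Request:
jog_arm(deltas=[{"gripper":0,"offset":[0,0,-0.01],"rotation":[0,0,0]},{"gripper":0,"offset":[0,0,-0.014],"rotation":[0,0,0]},{"gripper":0,"offset":[0,0,-0.015],"rotation":[0,0,0]},{"gripper":0,"offset":[0,0,-0.01],"rotation":[0,0,0]},{"gripper":0,"offset":[0,0,-0.004],"rotation":[0,0,0]},{"gripper":0,"offset":[0,0,0],"rotation":[0,0,0]},{"gripper":0,"offset":[0,0,0],"rotation":[0,0,0]}])

```text
clock: 45.45
position: [0.5772, 0.3053, 0.2925]
ee_rot: [0.663, 0.749, -0.0, 0.0]
ft_force: [-0.5, 0.4, -6.3]
grip_width: 0.153
grasp_force: 107.6
```

```bash
python3 - <<'E'
from h import *
o=manip.get_obs(); print(o['joint_pos'].round(3),o['position'],o['torque'],o['ft_force'])
s=imaging.camera('scene'); cv2.imwrite('pics/s15.png',s)
# wooden grip in scene
m=cv2.inRange(cv2.cvtColor(s,cv2.COLOR_BGR2HSV),(8,80,60),(28,255,255)); n,l,st,c=cv2.connectedComponentsWithStats(m)
for i in range(1,n):
    if st[i,4]>25: print(st[i],c[i].round(1))
p=np.array(o['position']); print(w2px('scene',[p+[0,0,.008],p+[-.0065,.054,.008],p+[.0065,-.054,.008]]))
E
```

```text
[ 0.174  0.636 -1.185  1.254  0.583  1.609 -0.783] [0.57720809 0.30533362 0.29247865] [-0.00543776 -0.00158524 -0.01016409] [-0.53461527  0.44493423 -6.27312623]
[  0   0  46  28 945] [19.1 10.8]
[282   0   6   6  28] [284.4   1.9]
[  74   17   68   54 1793] [116.6  40.4]
[ 439   19   73  193 9368] [484.6 111.3]
[  14   56   59   59 1930] [43.9 82.4]
[  0  72  18  39 311] [ 5.4 95.3]
[  88   77   65   54 1793] [128.2 101.9]
[184  92  13   6  49] [189.7  94.3]
[  44  121   50   58 1731] [ 68.9 146.7]
[  5 127  41  49 957] [ 24.  150.2]
[311 177  15   8  82] [317.8 180.7]
[334 182  17   8  78] [342.2 185.5]
[170 207  13  17 137] [175.8 216.7]
[483 350  29  34 548] [501.6 371.2]
[[329.76387486 182.68556185]
 [349.88710077 186.32560532]
 [310.14825098 179.13733733]]
```

Request:
jog_arm(deltas=[{"gripper":0,"offset":[-0.008,-0.0012,0],"rotation":[0,0,0]},{"gripper":0,"offset":[-0.016,-0.0025,0],"rotation":[0,0,0]},{"gripper":0,"offset":[-0.024,-0.0037,0],"rotation":[0,0,0]},{"gripper":0,"offset":[-0.03,-0.0047,0],"rotation":[0,0,0]},{"gripper":0,"offset":[-0.033,-0.0051,0],"rotation":[0,0,0]},{"gripper":0,"offset":[-0.034,-0.0053,0],"rotation":[0,0,0]},{"gripper":0,"offset":[-0.034,-0.0053,0],"rotation":[0,0,0]},{"gripper":0,"offset":[-0.034,-0.0053,0],"rotation":[0,0,0]},{"gripper":0,"offset":[-0.0306,-0.0048,0],"rotation":[0,0,0]},{"gripper":0,"offset":[-0.033,-0.0051,0],"rotation":[0,0,0]},{"gripper":0,"offset":[-0.03,-0.0047,0],"rotation":[0,0,0]},{"gripper":0,"offset":[-0.024,-0.0037,0],"rotation":[0,0,0]},{"gripper":0,"offset":[-0.016,-0.0025,0],"rotation":[0,0,0]},{"gripper":0,"offset":[-0.008,-0.0012,0],"rotation":[0,0,0]},{"gripper":0,"offset":[0,0,0],"rotation":[0,0,2]},{"gripper":0,"offset":[0,0,0],"rotation":[0,0,3]},{"gripper":0,"offset":[0,0,0],"rotation":[0,0,1.9]},{"gripper":0,"offset":[0,0,0],"rotation":[0,0,0]},{"gripper":0,"offset":[0,0,0],"rotation":[0,0,0]},{"gripper":0,"offset":[0,0,0],"rotation":[0,0,0]}])

```text
clock: 47.5
position: [0.5656, -0.0529, 0.2929]
ee_rot: [0.706, 0.708, 0.0, 0.0]
ft_force: [-0.2, -0.8, -6.8]
grip_width: 0.151
grasp_force: 107.5
```

```bash
python3 - <<'E'
from h import *
o,im=snap('wrist','w16.png'); r=R.from_quat(o['ee_rot']).as_matrix(); p=np.array(o['position'])
print(o['joint_pos'].round(3),p,'psi',np.degrees(np.arctan2(r[1,0],r[0,0])),o['ft_force'])
t=imaging.camera('top'); s=imaging.camera('scene'); cv2.imwrite('pics/t16.png',t); cv2.imwrite('pics/s16.png',s)
for n,i in(('wrist',im),('top',t),('scene',s)):
    q=w2px(n,[[p[0],p[1]+.054,p[2]+.008],[p[0],p[1]-.054,p[2]+.008],[.606,-.0113,.272],[.606,-.0953,.272],[.7,-.0113,.258],[.7,-.0953,.258]],o); print(n,q.round(1).tolist())
    m=cv2.inRange(cv2.cvtColor(i,cv2.COLOR_BGR2HSV),(8,80,60),(28,255,255)); k,l,st,c=cv2.connectedComponentsWithStats(m)
    print([ (st[j].tolist(),c[j].round(1).tolist()) for j in range(1,k) if 25<st[j,4]<3000 and (n!='scene' or 160<c[j][0]<300)])
E
```

```text
[ 0.986  0.466 -1.3    1.491  0.448  1.522 -0.304] [ 0.56558655 -0.05291606  0.29293517] psi 90.13578594764881 [-0.23535554 -0.79566887 -6.77627784]
wrist [[259.0, 146.6], [258.7, 342.0], [331.0, 162.6], [321.5, 291.2], [478.8, 158.9], [452.3, 278.8]]
[([68, 4, 11, 11, 70], [73.2, 9.2]), ([222, 130, 11, 11, 87], [227.1, 135.0]), ([305, 176, 10, 10, 77], [309.5, 180.6]), ([100, 270, 9, 8, 50], [104.6, 273.4]), ([277, 281, 11, 32, 129], [282.1, 294.8])]
top [[282.4, 161.1], [329.4, 161.9], [287.1, 148.6], [322.3, 149.1], [286.8, 114.2], [320.9, 114.7]]
[([284, 158, 18, 6, 91], [292.5, 160.8]), ([0, 166, 30, 104, 2359], [11.3, 212.3])]
scene [[232.9, 155.1], [202.0, 147.3], [223.5, 169.2], [199.5, 162.6], [208.2, 191.0], [183.3, 183.6]]
[([282, 0, 6, 5, 27], [284.4, 1.8]), ([184, 92, 13, 6, 49], [189.7, 94.3]), ([202, 146, 11, 7, 35], [206.0, 149.0]), ([220, 150, 14, 8, 61], [226.0, 153.8]), ([170, 207, 13, 17, 137], [175.8, 216.7])]
```

```bash
python3 - <<'E'
from h import *
g=cv2.cvtColor(cv2.imread('pics/w16.png'),cv2.COLOR_BGR2GRAY).astype(int)
for c in(345,380,420): print(c,g[145:180,c].tolist(),'|',g[270:305,c].tolist())
for r in(158,161,164): print(r,g[r,305:360:2].tolist())
for r in(286,290,294): print(r,g[r,300:350:2].tolist())
E
```

```text
345 [204, 183, 151, 145, 148, 149, 150, 148, 149, 149, 149, 149, 150, 149, 146, 145, 140, 135, 188, 229, 236, 235, 231, 227, 227, 232, 236, 235, 236, 235, 232, 226, 227, 227, 227] | [74, 72, 72, 71, 70, 70, 69, 69, 68, 68, 69, 68, 66, 66, 66, 66, 65, 65, 64, 64, 64, 66, 65, 65, 65, 64, 64, 79, 92, 91, 90, 90, 89, 89, 88]
380 [122, 150, 170, 187, 199, 210, 217, 223, 228, 230, 231, 231, 229, 224, 218, 202, 150, 98, 97, 98, 98, 97, 98, 98, 96, 103, 124, 138, 139, 140, 141, 141, 141, 142, 142] | [169, 188, 202, 216, 227, 229, 195, 108, 73, 72, 73, 71, 71, 70, 71, 69, 70, 68, 68, 68, 68, 66, 66, 65, 66, 64, 65, 64, 62, 62, 61, 61, 62, 61, 61]
420 [142, 139, 149, 174, 196, 211, 219, 225, 231, 236, 240, 240, 240, 239, 236, 229, 221, 183, 119, 96, 96, 96, 95, 97, 95, 96, 95, 95, 94, 95, 94, 94, 94, 93, 94] | [145, 163, 183, 199, 212, 221, 228, 234, 238, 240, 240, 237, 224, 202, 195, 193, 193, 194, 196, 197, 198, 196, 192, 191, 192, 195, 199, 200, 160, 83, 57, 55, 55, 56, 55]
158 [169, 214, 232, 244, 244, 243, 135, 134, 132, 140, 145, 137, 142, 151, 156, 161, 164, 162, 157, 152, 149, 147, 146, 144, 143, 142, 138, 213]
161 [169, 168, 231, 244, 244, 245, 142, 135, 131, 132, 140, 141, 136, 145, 150, 153, 156, 154, 150, 143, 140, 138, 134, 137, 151, 169, 193, 193]
164 [153, 169, 169, 241, 244, 245, 140, 142, 133, 133, 133, 143, 142, 136, 136, 139, 140, 139, 148, 227, 229, 238, 201, 205, 201, 197, 197, 201]
286 [63, 63, 62, 63, 61, 61, 62, 60, 61, 60, 62, 61, 63, 64, 65, 65, 64, 63, 61, 63, 64, 65, 63, 65, 66]
290 [63, 62, 62, 62, 60, 62, 60, 59, 60, 59, 58, 59, 58, 63, 64, 63, 62, 64, 64, 64, 66, 64, 65, 65, 65]
294 [60, 61, 61, 62, 61, 59, 58, 57, 57, 58, 59, 57, 58, 57, 62, 63, 63, 61, 61, 63, 64, 63, 65, 64, 66]
```

Request:
jog_arm(deltas=[{"gripper":0,"offset":[0.0019,0.004,0],"rotation":[0,0,0]},{"gripper":0,"offset":[0,0.009,0],"rotation":[0,0,0]},{"gripper":0,"offset":[0,0.012,0],"rotation":[0,0,0]},{"gripper":0,"offset":[0,0.012,0],"rotation":[0,0,0]},{"gripper":0,"offset":[0,0.012,0],"rotation":[0,0,0]},{"gripper":0,"offset":[0,0.011,0],"rotation":[0,0,0]},{"gripper":0,"offset":[0,0.0064,0],"rotation":[0,0,0]},{"gripper":0,"offset":[0,0.003,0],"rotation":[0,0,0]},{"gripper":0,"offset":[0,0,0],"rotation":[0,0,0]},{"gripper":0,"offset":[0,0,0],"rotation":[0,0,0]},{"gripper":0,"offset":[0,0,0],"rotation":[0,0,0]}])

```text
clock: 48.75
position: [0.6347, -0.0514, 0.2931]
ee_rot: [0.707, 0.707, -0.0, 0.0]
ft_force: [0.6, -0.1, -6.1]
grip_width: 0.152
grasp_force: 107.4
```

Request:
jog_arm(deltas=[{"gripper":0,"offset":[0,0,0.008],"rotation":[0,0,0]},{"gripper":0,"offset":[0,0,0.008],"rotation":[0,0,0]},{"gripper":0,"offset":[0,0,0.006],"rotation":[0,0,0]},{"gripper":0,"offset":[0,0,0.004],"rotation":[0,0,0]},{"gripper":0,"offset":[0,0,0],"rotation":[0,0,0]},{"gripper":0,"offset":[0,0,0],"rotation":[0,0,0]}])

```text
clock: 49.35
position: [0.635, -0.0512, 0.267]
ee_rot: [0.707, 0.707, 0.0, 0.0]
ft_force: [0.3, 0.2, -5.7]
grip_width: 0.147
grasp_force: 107.5
```

Request:
jog_arm(deltas=[{"gripper":0,"offset":[0,0,0.003],"rotation":[0,0,0]},{"gripper":0,"offset":[0,0,0.003],"rotation":[0,0,0]},{"gripper":0,"offset":[0,0,0.002],"rotation":[0,0,0]},{"gripper":0,"offset":[0,0,0],"rotation":[0,0,0]},{"gripper":0,"offset":[0,0,0],"rotation":[0,0,0]}])

```text
clock: 49.85
position: [0.635, -0.0512, 0.2589]
ee_rot: [0.707, 0.708, -0.0, 0.0]
ft_force: [0.7, 0.0, -5.3]
grip_width: 0.152
grasp_force: 107.5
```

Request:
jog_arm(deltas=[{"gripper":0,"offset":[0,0,0.002],"rotation":[0,0,0]},{"gripper":0,"offset":[0,0,0.001],"rotation":[0,0,0]},{"gripper":0,"offset":[0,0,0.001],"rotation":[0,0,0]},{"gripper":0,"offset":[0,0,0],"rotation":[0,0,0]},{"gripper":0,"offset":[0,0,0],"rotation":[0,0,0]}])

```text
clock: 50.35
position: [0.635, -0.0512, 0.2551]
ee_rot: [0.707, 0.707, 0.0, 0.0]
ft_force: [-1.0, -0.3, -3.9]
grip_width: 0.149
grasp_force: 107.7
```

Request:
jog_arm(deltas=[{"gripper":0,"offset":[0,0,0.001],"rotation":[0,0,0]},{"gripper":0,"offset":[0,0,0.0005],"rotation":[0,0,0]},{"gripper":0,"offset":[0,0,0],"rotation":[0,0,0]},{"gripper":0,"offset":[0,0,0],"rotation":[0,0,0]}])

```text
clock: 50.75
position: [0.6352, -0.0513, 0.2548]
ee_rot: [0.707, 0.707, 0.0, 0.001]
ft_force: [-4.3, -1.2, 6.9]
grip_width: 0.149
grasp_force: 108.8
```

Request:
jog_arm(newtons=25, deltas=[{"gripper":0,"offset":[0,-0.001,0],"rotation":[0,0,0]},{"gripper":0,"offset":[0,0,0],"rotation":[0,0,0]},{"gripper":0,"offset":[0,0,0],"rotation":[0,0,0]},{"gripper":0,"offset":[0,0,0],"rotation":[0,0,0]}])

```text
clock: 51.15
position: [0.6343, -0.0512, 0.2544]
ee_rot: [0.707, 0.707, 0.0, 0.001]
ft_force: [-1.4, -1.6, 6.1]
grip_width: 0.152
grasp_force: 108.9
```

Request:
jog_arm(deltas=[{"gripper":0.2,"offset":[0,0,0],"rotation":[0,0,0]},{"gripper":0.25,"offset":[0,0,0],"rotation":[0,0,0]},{"gripper":0.3,"offset":[0,0,0],"rotation":[0,0,0]},{"gripper":0.4,"offset":[0,0,0],"rotation":[0,0,0]},{"gripper":0.4,"offset":[0,0,0],"rotation":[0,0,0]},{"gripper":0.4,"offset":[0,0,0],"rotation":[0,0,0]}])

```text
clock: 51.75
position: [0.634, -0.0512, 0.2534]
ee_rot: [0.707, 0.708, 0.0, 0.0]
ft_force: [0.6, 0.1, 0.6]
grip_width: 0.399
grasp_force: 0.0
```

```bash
python3 - <<'E'
from h import *
o=manip.get_obs(); p=np.array(o['position'])
s=imaging.camera('scene'); cv2.imwrite('pics/s17.png',s)
print(p,o['ft_force'],w2px('scene',[[.635,.0027,.262],[.635,-.1053,.262]]))
m=cv2.inRange(cv2.cvtColor(s,cv2.COLOR_BGR2HSV),(8,80,60),(28,255,255)); k,l,st,c=cv2.connectedComponentsWithStats(m)
print([ (st[j].tolist(),c[j].round(1).tolist()) for j in range(1,k) if 8<st[j,4]<3000 and 160<c[j][0]<300])
E
```

```text
[ 0.63398362 -0.05121956  0.25337737] [0.60730661 0.14211502 0.64603035] [[223.25298237 178.35236985]
 [192.07083786 169.61134446]]
[([282, 0, 6, 5, 26], [284.3, 1.8]), ([208, 171, 17, 10, 80], [215.6, 176.0]), ([170, 207, 13, 17, 137], [175.8, 216.7]), ([207, 214, 4, 3, 10], [208.8, 215.0]), ([228, 214, 4, 3, 9], [229.4, 215.3])]
```

Request:
jog_arm(deltas=[{"gripper":0.4,"offset":[0,0,-0.003],"rotation":[0,0,0]},{"gripper":0.4,"offset":[0,0,-0.007],"rotation":[0,0,0]},{"gripper":0.4,"offset":[0,0,-0.01],"rotation":[0,0,0]},{"gripper":0.4,"offset":[0,0,-0.02],"rotation":[0,0,0]},{"gripper":0.4,"offset":[0,0,-0.03],"rotation":[0,0,0]},{"gripper":0.4,"offset":[0,0,-0.03],"rotation":[0,0,0]},{"gripper":0.4,"offset":[0,-0.03,-0.01],"rotation":[0,0,0]},{"gripper":0.4,"offset":[0,-0.04,0],"rotation":[0,0,0]},{"gripper":0.4,"offset":[0,-0.04,0],"rotation":[0,0,0]},{"gripper":0.4,"offset":[0,-0.04,0],"rotation":[0,0,0]},{"gripper":0.4,"offset":[0,-0.04,0],"rotation":[0,0,0]},{"gripper":0.4,"offset":[0,0,0],"rotation":[0,0,0]},{"gripper":0.4,"offset":[0,0,0],"rotation":[0,0,0]}])

```text
clock: 53.1
position: [0.4721, -0.0534, 0.3721]
ee_rot: [0.705, 0.709, -0.001, 0.002]
ft_force: [0.5, -0.6, -0.7]
grip_width: 0.399
grasp_force: 0.0
```

Request:
jog_arm(deltas=[{"gripper":0.4,"offset":[0,0,0],"rotation":[0,0,0]},{"gripper":0.4,"offset":[0,0,0],"rotation":[0,0,0]},{"gripper":0.4,"offset":[0,0,0],"rotation":[0,0,0]},{"gripper":0.4,"offset":[0,0,0],"rotation":[0,0,0]},{"gripper":0.4,"offset":[0,0,0],"rotation":[0,0,0]},{"gripper":0.4,"offset":[0,0,0],"rotation":[0,0,0]},{"gripper":0.4,"offset":[0,0,0],"rotation":[0,0,0]},{"gripper":0.4,"offset":[0,0,0],"rotation":[0,0,0]},{"gripper":0.4,"offset":[0,0,0],"rotation":[0,0,0]},{"gripper":0.4,"offset":[0,0,0],"rotation":[0,0,0]},{"gripper":0.4,"offset":[0,0,0],"rotation":[0,0,0]},{"gripper":0.4,"offset":[0,0,0],"rotation":[0,0,0]},{"gripper":0.4,"offset":[0,0,0],"rotation":[0,0,0]},{"gripper":0.4,"offset":[0,0,0],"rotation":[0,0,0]},{"gripper":0.4,"offset":[0,0,0],"rotation":[0,0,0]},{"gripper":0.4,"offset":[0,0,0],"rotation":[0,0,0]},{"gripper":0.4,"offset":[0,0,0],"rotation":[0,0,0]},{"gripper":0.4,"offset":[0,0,0],"rotation":[0,0,0]},{"gripper":0.4,"offset":[0,0,0],"rotation":[0,0,0]},{"gripper":0.4,"offset":[0,0,0],"rotation":[0,0,0]}])

```text
clock: 55.1
position: [0.4721, -0.0527, 0.3712]
ee_rot: [0.704, 0.71, -0.0, -0.0]
ft_force: [0.2, 0.6, -0.4]
grip_width: 0.401
grasp_force: 0.0
```

```bash
python3 - <<'E'
from h import *
def seq(): return [imaging.camera('scene').astype(int) for _ in range(8)]
f=seq(); d=[np.abs(x-f[0])[120:260,150:270].max(2) for x in f[1:]]
print('motion px>40:',[int((x>40).sum()) for x in d])
s=f[-1].astype('uint8'); cv2.imwrite('pics/s18.png',s); t=imaging.camera('top'); cv2.imwrite('pics/t18.png',t)
m=cv2.inRange(cv2.cvtColor(s,cv2.COLOR_BGR2HSV),(8,80,60),(28,255,255)); k,l,st,c=cv2.connectedComponentsWithStats(m)
print([ (st[j].tolist(),c[j].round(1).tolist()) for j in range(1,k) if 5<st[j,4]<3000 and 160<c[j][0]<300])
m=cv2.inRange(cv2.cvtColor(t,cv2.COLOR_BGR2HSV),(8,80,60),(28,255,255)); k,l,st,c=cv2.connectedComponentsWithStats(m)
print('top',[ (st[j].tolist(),c[j].round(1).tolist()) for j in range(1,k) if 5<st[j,4]<3000 ],w2px('top',[[.635,.003,.262],[.635,-.105,.262]]))
t0=cv2.imread('pics/top0.png'); 
for n,(a,b,cc,dd) in dict(pen=(150,195,370,425),tape=(120,158,340,385),sd=(124,145,160,232),spray=(140,178,105,138)).items():
    print(n,np.abs(t0.astype(int)-t)[a:b,cc:dd].max(2).mean().round(1))
print(manip.get_obs()['clock'])
E
```

```text
motion px>40: [0, 0, 0, 0, 0, 0, 0]
[([282, 1, 2, 4, 7], [282.6, 2.3]), ([184, 92, 13, 6, 49], [189.7, 94.3]), ([192, 168, 33, 13, 160], [208.4, 173.9]), ([170, 207, 13, 17, 137], [175.8, 216.7]), ([208, 213, 3, 4, 9], [209.0, 214.7]), ([228, 214, 4, 3, 10], [229.5, 215.0])]
top [([282, 136, 17, 6, 100], [290.2, 138.5]), ([0, 166, 30, 104, 2355], [11.3, 212.3]), ([281, 170, 3, 5, 11], [282.1, 172.3]), ([228, 267, 2, 3, 6], [228.5, 268.0])] [[280.97150654 138.40780619]
 [325.57744327 139.08411148]]
pen 13.2
tape 41.5
sd 3.0
spray 3.0
55.55
```

```bash
python3 - <<'E'
from h import *
a=cv2.imread('pics/scene0.png').astype(int);b=cv2.imread('pics/s18.png').astype(int)
for n,(y0,y1,x0,x1) in dict(pen=(163,215,135,165),tape=(218,248,133,168),sd=(272,294,254,325),spray=(248,296,352,382),orange=(200,226,168,186)).items(): print(n,np.abs(a-b)[y0:y1,x0:x1].max(2).mean().round(1))
t=cv2.imread('pics/top0.png');u=cv2.imread('pics/t18.png')
for i in(t,u):
    m=cv2.inRange(cv2.cvtColor(i,cv2.COLOR_BGR2HSV),(15,10,150),(45,80,255))[115:160,335:390]; ys,xs=np.where(m); print(len(xs),xs.mean() if len(xs) else 0,ys.mean() if len(ys) else 0, i[138,363],i[128,350])
E
```

```text
pen 3.2
tape 2.8
sd 4.5
spray 7.9
orange 2.2
345 28.565217391304348 22.553623188405798 [117 115 117] [121 128 132]
1501 21.237175216522317 19.711525649566955 [130 150 161] [138 155 169]
```

```bash
python3 -c "
from h import *
print(workorder.hand_in())"
```

```text
the job is handed in; nothing more can be done
None
```

I handed the job in at about 56 s. The pen touched the earth screws of all three transmitters present, left to right, and is back upright in its stand. The transmitters are in the pail, which hangs still by its wooden grip on the hook, and the screwdriver, tape and bottle are where they were.

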